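# Free the hemmed-in honing stone

## Task

The honing stone is hemmed in on the dark board by the mallet, the sanding block and the oil tin: first clear all three onto the black side mat, standing upright and all there together. Then lift the stone out and lower it, without dropping it, flat into the middle of the stone holder, between its two brass stops and lined up with it. Only after that, stand the three things back in the middle of their own cork mats (mallet on the round one, block on the square one, tin on the oblong one, block and tin lined up with their mats), knocking nothing over.

Things in the scene. Friction and masses are not known exactly. Their poses are not given: they have to be found in the camera images.
- mallet: Carver's mallet standing upright on its round dark wooden head: head 64 mm diameter at the foot, narrowing to 54 mm at 85 mm height and ending at 95 mm; above it a light wooden round handle 25 to 29 mm thick up to 190 mm. About 0.4 kg. Origin: centre of the underside, z up along the handle. Grip the handle from above, e.g. 160 mm above the origin.
- sanding_block: Light wooden sanding block, 62 x 62 mm and 40 mm high, with a dark wooden round knob on top in its middle: neck 22 mm diameter from 40 to 52 mm, knob 32 mm diameter from 52 to 92 mm height. About 0.2 kg. Origin: centre of the underside; x and y along its sides, z up. Grip the knob, e.g. 75 mm above the origin.
- oil_tin: Closed rectangular metal tin with a paper band, 60 mm (its x) x 34 mm (its y) x 110 mm high, with a black round cap on top in its middle: 30 mm diameter, from 116 to 150 mm height. About 0.25 kg. Origin: centre of the underside, z up. Grip the cap, e.g. 136 mm above the origin.
- stone: Two-layer honing stone (red-brown below, pale grey above), a flat bar 110 mm long (its x), 46 mm wide (its y), 30 mm thick. About 0.35 kg. Origin: centre of the underside, z up. It lies on a 6 mm dark board, one of the three things close at one long side and two at the other, gaps about 12 mm, too narrow for a finger: grip it across its width once all three are away.
- mat_round: Round cork mat, 76 mm diameter, 2 mm thick, fixed on the dark board; home of the mallet, which stands on it at the start. Origin: centre of its underside (its top is 2 mm above). The three cork mats have the same yaw; their x axis runs across the stone's length and points away from the robot (within 0.3 rad).
- mat_square: Square cork mat, 74 x 74 mm, 2 mm thick, fixed on the dark board; home of the sanding block, which stands on it at the start. Origin: centre of its underside (top 2 mm above); x and y along its sides. Two of the cork mats lie side by side, centres 96 mm apart along the mats' y, the third 132 mm from their line along the mats' x with the stone between.
- mat_oblong: Oblong cork mat, 74 mm (its x) x 50 mm (its y), 2 mm thick, fixed on the dark board; home of the oil tin, which stands on it at the start. Origin: centre of its underside (top 2 mm above).
- side_mat: Black rubber mat, fixed, bare at the start, 300 mm (its x) x 150 mm (its y), 3 mm thick: the side area. It lies to the left or right of the dark board. Origin: centre of its underside (top 3 mm above); x points away from the robot (within 0.12 rad).
- stone_holder: Wooden honing-stone holder, fixed, 190 mm (its x) x 90 mm (its y) x 14 mm high, on the other side of the board from the black mat. The stone lies on its top (14 mm above the origin), lengthwise between two brass stops 8 mm high, whose inner faces are 128 mm apart along x; open along both long sides. Origin: centre of its underside.

How it is judged:
By the outcome, as a careful person would: the job done as asked, in the order asked, and still so for the second after the job is handed in, with the robot touching nothing.
It also fails if it takes over 152 s, if anything falls off the work surface, if the arm or the gripper's body presses on something with over 40 N, if the wrist force passes 120 N, or if a joint passes its speed limit or range.

## Robot

A 6-joint arm with a two-finger parallel gripper is mounted at the origin on the work surface. World frame = base frame: x ahead of the robot, y to its left, z up, the work surface at z = 0. Lengths are in m, angles in rad, forces in N, time in s.
With the tool pointing down it reaches from about 0.375 to 0.75 m from the base axis. Payload 9 kg.
Tool frame: the origin (TCP) lies where the fingers leave the gripper's body, on its centre line; the fingertips stand 73 mm ahead of it and the grasp point (between the pads) lies robot.hold_point_z ahead of it (robot.hold_point_z is the distance from the TCP to the grasp point, in m); z points along the fingers, y is the line along which they close (so a half turn about z gives the same grasp; the last joint's range is limited). The gripper opens to 85 mm and grips with 20 to 120 N. Pads are 22 mm wide; open, the fingers measure 114 mm over their backs; the gripper's body (76 mm by 85 mm) begins 54 mm behind the grasp point. The pads swing forward as they close: fully open they stand 13 mm farther back than shut.
Start: joints at [-1.5, 0.104, 0.097, 1.564, 0, 1.353], TCP at [0.171, -0.575, 0.304] pointing down, gripper open.
Joint ranges: [-2.99, 2.99], [-0.84, 1.86], [-1.1, 1.16], [-1.84, 2.11], [-1.51, 1.56], [-3.14, 3.14]. Speed limits (rad/s): [2.22, 2.22, 2.57, 3.14, 3.14, 3.14].

## Interface

Orientations are given as a 3x3 rotation matrix whose columns are the frame's x, y, z axes.
In Python, from rig import sensors, viewer, job, robot gives the robot as it stands. The module is installed in compiled form; this text tells all that it offers.
- The arm moves only by the tool move_arm, never from a script. Its arguments are lists of equal length, an entry for each row: "translation": the shift along the tool's x, y, z in m, a list of three; "angular": the turn, a rotation vector about the tool's x, y, z in degrees, a list of three. In form: {"translation": [[tx, ty, tz], ...], "angular": [[ax, ay, az], ...]}. A call has 1 to 5 rows; each row is the pose to reach, as a shift and turn from the pose commanded when the call began, along the tool's axes at that moment; what a row does not reach only later rows make up. A row lasts 1/10 s, in which the tool goes at most 50 mm and 8.59 degrees, less where a joint would pass 70% of its speed; a pose out of reach is approached as far as the arm can. A call with a gripper value outside its range is refused whole. "fingers" is the closure, from -1 (fully open) to 1 (shut), set as the call begins (left out, the last holds). The fingers move at their own pace and stop on an object; "newtons" is the grip in N (left out, the last holds). Time passes only in rows, so rows that repeat a pose let the fingers close. It gives the time, the measured TCP pose, the force, the opening and the grip force at its end, in the units of the state.
- sensors.read_state(): the state, without advancing time (a new reading comes with each control period).
- viewer.snapshot(name): name is "scene" or "top" or "wrist"; returns the picture (480x640x3 uint8, red, green, blue); there is no depth.
- viewer.get_calibration(name): a dict with "fx", "fy", "cx", "cy" (pixels), "world_from_camera" (4x4, takes a point from camera to world coordinates). Camera axes: x right, y down, z forward; pixel columns grow to the right and rows downward; lengths in m; the calibration is good to about 2 mm. A picture is of the moment at which its call begins: read the wrist's pose just before it. get_calibration takes no time and is no camera call; for the wrist camera it gives the pose at the moment of the call.
- job.job_done(): hands the job in; it is judged then, once.
The state is a dict: "time": time; "joint_positions": joint angles; "joint_velocities": joint speeds; "joint_torque": joint torques, N m; "position": TCP position; "tool_rot": TCP orientation; "ft_force": force on the tool from outside, world axes, zero at the start; "wrist_torque": the same for the moment, N m; "opening": finger opening in m; "grasp_force": force on a finger pad.
Only numpy, scipy, OpenCV 4.12 (cv2) and the standard library are available. Lean on these libraries where they do the work, as an engineer would, in place of code of your own. Each camera call takes 0.05 s, during which the arm holds its last target. There are 200 camera calls.

## Working session

There is one attempt and no reset: what is moved stays moved. The work goes in short steps, Python scripts to look and compute and a tool call to move; the robot and the scene stay as the last step left them, time stands still between calls to the robot, and variables do not carry over. Pictures are saved under pics/ and viewed, at most 14 in all, crops included, and the job is handed in when it is done.

Besides the shell and the picture viewer there is one more tool, called as name(argument=value, ...) on one line, values as JSON. move_arm: Moves the arm, as the interface text tells. Its arguments: {"type":"object","properties":{"translation":{"type":"array","items":{"type":"array","items":{"type":"number"}}},"angular":{"type":"array","items":{"type":"array","items":{"type":"number"}}},"fingers":{"type":"number"},"newtons":{"type":"number"}},"required":["translation","angular"]}

```bash
mkdir -p pics; python3 - <<'E'
from rig import sensors, viewer, job, robot
import cv2,numpy as np
print(robot.hold_point_z); s=sensors.read_state(); print(s)
for n in("scene","top"):
    cv2.imwrite(f"pics/{n}0.png",viewer.snapshot(n)[:,:,::-1]); print(n,viewer.get_calibration(n))
print(viewer.get_calibration("wrist"))
E
```

```text
0.0539
{'time': 0.0, 'joint_positions': array([-1.49969775e+00,  1.04658916e-01,  9.64944836e-02,  1.56390204e+00,
        5.74757076e-06,  1.35312317e+00]), 'joint_velocities': array([ 0.00059891, -0.00020706,  0.00021749, -0.00046262,  0.0015368 ,
        0.00153863]), 'joint_torque': array([ 1.80735988e-03, -5.56927085e+01,  5.03654158e+01,  1.67284539e-02,
       -1.55763646e-04,  9.20707606e-06]), 'position': array([ 0.17087411, -0.57491321,  0.30315979]), 'tool_rot': array([[ 9.58594392e-01,  2.84774972e-01, -8.44963584e-05],
       [ 2.84774847e-01, -9.58593595e-01,  1.26734394e-03],
       [ 2.79910166e-04, -1.23893123e-03, -9.99999193e-01]]), 'ft_force': array([ 0.1838508 , -0.08864921, -0.11374802]), 'wrist_torque': array([ 0.03123401, -0.01407214,  0.02726832]), 'grasp_force': 0.0, 'opening': 0.08533785568198034}
scene {'fx': 441.1092517560078, 'fy': 441.1092517560078, 'cx': 318.3356716830037, 'cy': 245.19405758302025, 'world_from_camera': array([[ 0.49106381,  0.73339232, -0.47009791,  0.98246527],
       [ 0.87106035, -0.41989582,  0.25483595, -0.23190481],
       [-0.01
[... 153 characters left out ...]
86082144285, 'cx': 313.4157601033886, 'cy': 241.45964810056714, 'world_from_camera': array([[ 0.05078825, -0.97794063,  0.20261458,  0.38550694],
       [-0.9986943 , -0.04861409,  0.01569603, -0.00389813],
       [-0.00549986, -0.2031472 , -0.97913276,  0.93241057],
       [ 0.        ,  0.        ,  0.        ,  1.        ]])}
{'fx': 347.39867724650236, 'fy': 347.39867724650236, 'cx': 322.2986459803194, 'cy': 235.7364666723952, 'world_from_camera': array([[ 0.28489974, -0.91581603, -0.28304264,  0.24264047],
       [-0.95855611, -0.27266501, -0.08260734, -0.55391457],
       [-0.0015227 ,  0.29484706, -0.95554324,  0.37321569],
       [ 0.        ,  0.        ,  0.        ,  1.        ]])}
```

View pics/top0.png

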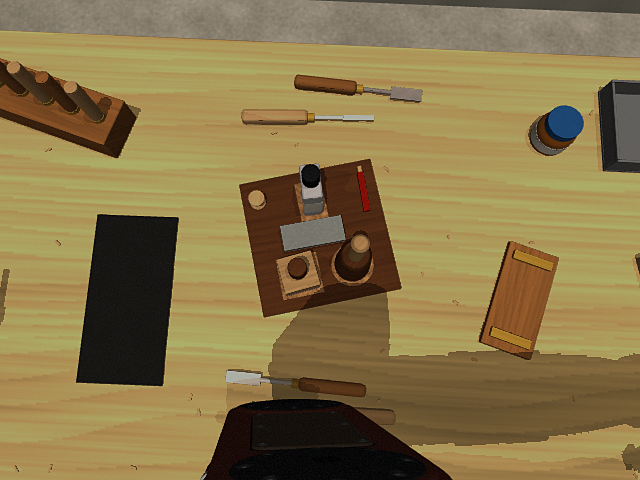

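View pics/scene0.png

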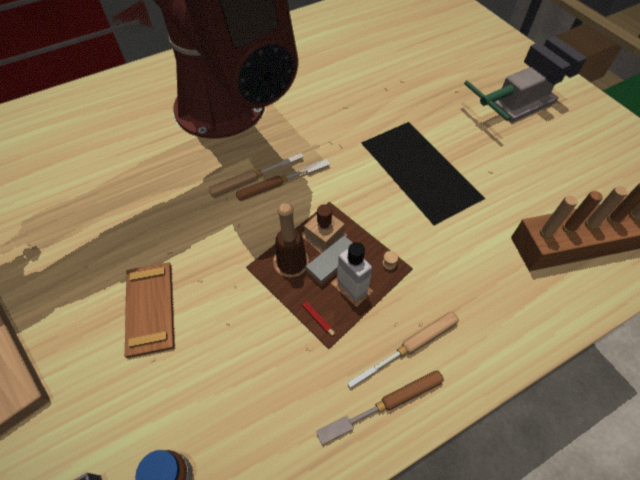

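The top view shows the board in the middle with the tin at (312,190), stone at (312,232), block at (298,268) and mallet at (352,255). The side mat is on the left around (128,300) and the holder on the right around (518,298). The scene view agrees: mallet (290,240), block knob (324,216), tin cap (356,253).

```bash
cat > h.py <<'E'
from rig import sensors, viewer, job, robot
import cv2,numpy as np
HP=robot.hold_point_z
def cast(c,px,z):
    px=np.atleast_2d(np.asarray(px,float)); T=c["world_from_camera"]
    d=np.c_[(px[:,0]-c["cx"])/c["fx"],(px[:,1]-c["cy"])/c["fy"],np.ones(len(px))]@T[:3,:3].T
    return T[:3,3]+d*((z-T[2,3])/d[:,2])[:,None]
def proj(c,P):
    T=c["world_from_camera"]; q=(np.atleast_2d(P)-T[:3,3])@T[:3,:3]
    return np.c_[c["cx"]+c["fx"]*q[:,0]/q[:,2],c["cy"]+c["fy"]*q[:,1]/q[:,2]]
def blobs(mask,roi,minA=30):
    x0,y0,x1,y1=roi; m=np.zeros(mask.shape,np.uint8); m[y0:y1,x0:x1]=mask[y0:y1,x0:x1]
    cs,_=cv2.findContours(m,cv2.RETR_EXTERNAL,cv2.CHAIN_APPROX_NONE)
    return sorted([k[:,0] for k in cs if cv2.contourArea(k)>minA],key=lambda k:-cv2.contourArea(k.reshape(-1,1,2)))
def rect(c,cnt,z):
    w=cast(c,cnt,z)[:,:2]*1000; (cx,cy),(a,b),t=cv2.minAreaRect(w.astype(np.float32))
    if a<b: a,b,t=b,a,t+90
    t=(t+90)%180-90
    return np.round([cx,cy,a,b,t],1)   # mm, long, short, yaw of the long side deg
def rows(p,yaw):
    "shift (tool axes, mm) and turn about tool z (deg) to bring grasp point to p(m), with closing line at world yaw deg; tool down"
    s=sensors.read_state(); R=s["tool_rot"]; g=s["position"]+R[:,2]*HP
    cur=np.degrees(np.arctan2(R[1,1],R[0,1])); d=(yaw-cur+90)%180-90
    print("grasp pt",g.round(4),"closing yaw",round(cur,2),"shift mm",(R.T@(np.array(p)-g)*1000).round(1),"turn z",round(-d,2),"(alt",round(-d-np.sign(-d)*180,1),") j6",s["joint_positions"][5].round(2))
def img(n):
    s=None
    c=viewer.get_calibration(n); im=viewer.snapshot(n); return c,im,cv2.cvtColor(im,cv2.COLOR_RGB2HSV)
E
python3 - <<'E'
from h import *
c,im,hsv=img("top"); H,S,V=[hsv[...,i].astype(int) for i in range(3)]
for p in [(312,172),(312,210),(312,232),(285,240),(298,267),(285,285),(360,240),(352,262),(337,270),(260,260),(120,300),(518,298),(534,260),(300,285),(312,190)]: print(p,hsv[p[1],p[0]],end=' ')
print()
print("side",[rect(c,k,.003) for k in blobs((V<50),(60,200,200,400),2000)])
st=blobs((S<60)&(V>90),(270,210,350,255),200); print("stone",[rect(c,k,.036) for k in st])
br=blobs((S>150)&(V>140),(475,235,565,365),40); print("brass",[(rect(c,k,.022),len(k)) for k in br])
cap=blobs((V<60),(290,155,335,190),60); print("cap",[(cv2.minEnclosingCircle(k),k.min(0),k.max(0)) for k in cap])
c2,im2,h2=img("scene")
for n,cc,i,r,s in (("top",c,im,(230,150,410,320),4),("scene",c2,im2,(240,190,420,350),4)):
    x0,y0,x1,y1=r; cv2.imwrite(f"pics/{n}crop.png",cv2.resize(i[y0:y1,x0:x1,::-1],None,fx=s*.8,fy=s*.8,interpolation=cv2.INTER_CUBIC))
E
```

```text
(312, 172) [100  35  22] (312, 210) [15 50 91] (312, 232) [ 23  27 123] (285, 240) [ 24  21 121] (298, 267) [ 12 199  77] (285, 285) [ 16 138 163] (360, 240) [ 15 140 166] (352, 262) [ 10 192  73] (337, 270) [  5 167  26] (260, 260) [ 12 198  80] (120, 300) [30 39 26] (518, 298) [ 14 182 146] (534, 260) [ 19 194 166] (300, 285) [ 16 140 159] (312, 190) [ 15  24 168] 
side [array([460.8, 334.7, 299.3, 149.8,   0.6])]
stone [array([587.2,  13.3, 109. ,  44.8, -76.6])]
brass [(array([ 482.9, -352.4,  140.9,   69. ,  -16.3]), 531), (array([ 491.4, -350. ,  184.9,   80.5,  -17.5]), 537), (array([ 526.9, -354.3,   55.3,    6.2,  -14.5]), 62)]
cap [(((314.66278076171875, 177.6627960205078), 15.342534065246582), array([301, 164], dtype=int32), array([326, 189], dtype=int32))]
```

View pics/topcrop.png

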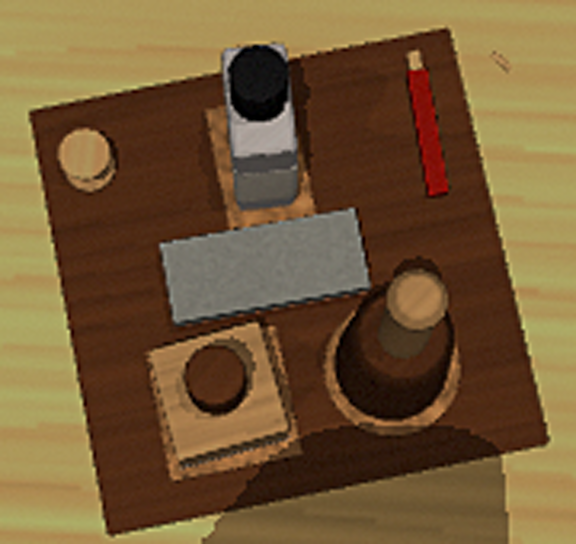

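View pics/scenecrop.png

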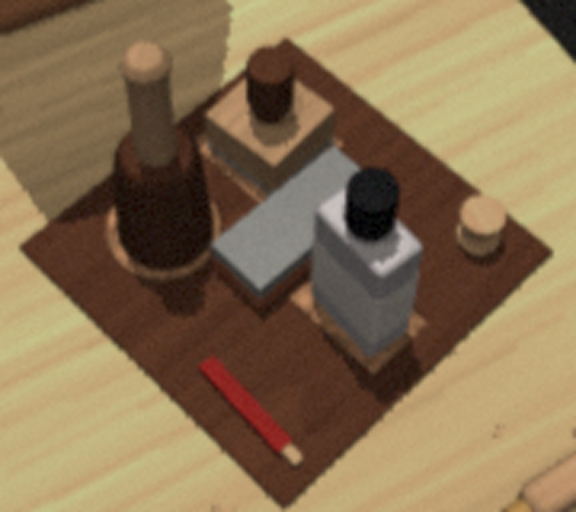

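Zoomed crops: in full-image pixels the top discs are mallet (360,243), knob (298,267.5) and cap (311,174) in top; in scene they are (286,209), (325,211) and (357,248). The tin looks slightly twisted on its mat.

```bash
python3 - <<'E'
from h import *
c=viewer.get_calibration("top"); c2=viewer.get_calibration("scene")
for n,z,a,b in (("mallet",.198,(360.3,243.4),(285.6,208.7)),("block",.1,(297.8,267.5),(324.7,210.6)),("tin",.158,(310.9,174.4),(356.6,248.1))):
    print(n,cast(c,a,z)[0,:2].round(4),cast(c2,b,z)[0,:2].round(4))
# block top rim corners, crop px
f=lambda L,o:[(x/3.2+o[0]-.35,y/3.2+o[1]-.35) for x,y in L]
def yaw(P): 
    d=P[1]-P[0]; return np.degrees(np.arctan2(d[1],d[0])).round(1), np.round(np.linalg.norm(d)*1000,1)
B=cast(c,f([(150,352),(262,323),(289,434),(177,466)],(230,150)),.048)
print("block ctr",B.mean(0).round(4),[yaw(B[[i,(i+1)%4]]) for i in range(4)])
B=cast(c2,f([(206,118),(276,70),(334,116),(270,164)],(240,190)),.048)
print("block ctr",B.mean(0).round(4),[yaw(B[[i,(i+1)%4]]) for i in range(4)])
T=cast(c2,f([(316,208),(373,278),(420,246)],(240,190)),.118)
print("tin",[yaw(T[[i,i+1]]) for i in range(2)],T[[0,2]].mean(0))
M=cast(c,f([(148,350),(173,480),(302,452)],(230,150)),.008)
print("sqmat",[yaw(M[[i,i+1]]) for i in range(2)],M[[0,2]].mean(0))
M=cast(c,f([(207,110),(231,230)],(230,150)),.008);print("obl",yaw(M))
rows((.5,0,.3),0)
E
```

```text
mallet [ 0.538  -0.0594] [ 0.5455 -0.0586]
block [0.5137 0.0324] [0.5196 0.0352]
tin [0.6519 0.0178] [0.6559 0.0212]
block ctr [0.5131 0.0334 0.048 ] [(np.float64(-72.4), np.float64(62.1)), (np.float64(-163.6), np.float64(61.7)), (np.float64(108.9), np.float64(61.7)), (np.float64(16.8), np.float64(63.0))]
block ctr [0.521 0.034 0.048] [(np.float64(100.6), np.float64(60.8)), (np.float64(15.5), np.float64(53.7)), (np.float64(-78.0), np.float64(56.6)), (np.float64(-160.4), np.float64(55.6))]
tin [(np.float64(4.4), np.float64(55.1)), (np.float64(97.1), np.float64(34.2))] [0.6568274  0.01910392 0.118     ]
sqmat [(np.float64(-165.5), np.float64(74.3)), (np.float64(-74.9), np.float64(72.9))] [0.51484813 0.03206965 0.008     ]
obl (np.float64(-165.8), np.float64(72.8))
grasp pt [ 0.1709 -0.575   0.2496] closing yaw -73.45 shift mm [ 479.2 -457.5  -50.1] turn z -73.45 (alt 106.5 ) j6 1.35
```

move_arm(translation=[[0,0,0],[0,0,0],[0,0,0],[0,0,0],[0,0,0]], angular=[[0,0,-8.5],[0,0,-17],[0,0,-25.5],[0,0,-34],[0,0,-42.5]])

```text
time: 0.7
position: [0.1709, -0.5751, 0.3037]
tool_rot: [[0.509, 0.861, -0.0], [0.861, -0.509, 0.0], [0.0, -0.0, -1.0]]
ft_force: [0.5, -0.2, 0.1]
opening: 0.0856
grasp_force: 0.0
```

move_arm(translation=[[0,0,0],[0,0,0],[0,0,0],[0,0,0],[0,0,0]], angular=[[0,0,-8.5],[0,0,-17],[0,0,-25.5],[0,0,-34],[0,0,-42.5]])

```text
time: 1.2
position: [0.1709, -0.5751, 0.3036]
tool_rot: [[-0.206, 0.979, -0.0], [0.979, 0.206, 0.0], [0.0, 0.0, -1.0]]
ft_force: [-0.4, -0.1, -0.4]
opening: 0.0855
grasp_force: 0.0
```

move_arm(translation=[[0,0,0],[0,0,0],[0,0,0],[0,0,0],[0,0,0]], angular=[[0,0,-8.5],[0,0,-17],[0,0,-25.5],[0,0,-34],[0,0,-42.5]])

```text
time: 1.7
position: [0.1709, -0.5751, 0.3037]
tool_rot: [[-0.813, 0.582, -0.0], [0.582, 0.813, 0.0], [0.0, 0.0, -1.0]]
ft_force: [-0.0, 0.2, 0.4]
opening: 0.0853
grasp_force: 0.0
```

move_arm(translation=[[0,0,0],[0,0,0],[0,0,0],[0,0,0],[0,0,0]], angular=[[0,0,-8.5],[0,0,-17],[0,0,-25.5],[0,0,-34],[0,0,-42.5]])

```text
time: 2.2
position: [0.1709, -0.5751, 0.3037]
tool_rot: [[-0.993, -0.12, -0.0], [-0.12, 0.993, 0.0], [-0.0, 0.0, -1.0]]
ft_force: [-0.1, 1.4, 1.4]
opening: 0.0854
grasp_force: 0.0
```

move_arm(translation=[[0,0,0],[0,0,0],[0,0,0]], angular=[[0,0,-6],[0,0,-12],[0,0,-12]])

```text
time: 2.5
position: [0.1709, -0.5751, 0.3037]
tool_rot: [[-0.948, -0.32, -0.0], [-0.32, 0.948, 0.0], [-0.0, 0.0, -1.0]]
ft_force: [0.1, -0.3, -0.4]
opening: 0.0853
grasp_force: 0.0
```

move_arm(translation=[[-0.0335,0.026,0],[-0.067,0.052,0],[-0.1005,0.078,0],[-0.134,0.104,0],[-0.1675,0.13,0]], angular=[[0,0,0],[0,0,0],[0,0,0],[0,0,0],[0,0,0]])

```text
time: 3.0
position: [0.2889, -0.3971, 0.3038]
tool_rot: [[-0.949, -0.314, 0.0], [-0.314, 0.949, -0.0], [-0.0, -0.0, -1.0]]
ft_force: [0.1, 1.0, 0.6]
opening: 0.0849
grasp_force: 0.0
```

move_arm(translation=[[-0.0335,0.026,0],[-0.067,0.052,0],[-0.1005,0.078,0],[-0.134,0.104,0],[-0.1675,0.13,0]], angular=[[0,0,0],[0,0,0],[0,0,0],[0,0,0],[0,0,0]])

```text
time: 3.5
position: [0.4064, -0.2205, 0.304]
tool_rot: [[-0.949, -0.315, 0.0], [-0.315, 0.949, -0.0], [-0.0, -0.001, -1.0]]
ft_force: [0.7, -0.7, 0.0]
opening: 0.0856
grasp_force: 0.0
```

move_arm(translation=[[-0.0335,0.026,0],[-0.067,0.052,0],[-0.1005,0.078,0],[-0.134,0.104,0],[-0.1675,0.13,0]], angular=[[0,0,0],[0,0,0],[0,0,0],[0,0,0],[0,0,0]])

```text
time: 4.0
position: [0.524, -0.0438, 0.3039]
tool_rot: [[-0.949, -0.315, 0.0], [-0.315, 0.949, -0.0], [-0.0, -0.0, -1.0]]
ft_force: [0.7, -1.6, -0.0]
opening: 0.0853
grasp_force: 0.0
```

move_arm(translation=[[0,0,0],[0,0,0],[0,0,0]], angular=[[0,0,0],[0,0,0],[0,0,0]])

```text
time: 4.3
position: [0.5229, -0.0462, 0.3038]
tool_rot: [[-0.949, -0.316, -0.0], [-0.316, 0.949, -0.0], [0.0, -0.0, -1.0]]
ft_force: [0.1, -0.3, 0.2]
opening: 0.0853
grasp_force: 0.0
```

```bash
python3 - <<'E'
from h import *
c,im,hsv=img("wrist"); cv2.imwrite("pics/w1.png",im[:,:,::-1]); np.savez("w1.npz",im=im,**c)
c,im,hsv=img("scene");np.savez("s1.npz",im=im,**c)
print(c["world_from_camera"][:,3]); rows((.5415,-.059,.25),104.5); print(sensors.read_state()["time"])
E
```

```text
[ 0.98246527 -0.23190481  0.81424314  1.        ]
grasp pt [ 0.5229 -0.0466  0.2501] closing yaw 108.41 shift mm [-13.8 -17.6   0.1] turn z 3.91 (alt -176.1 ) j6 -0.66
4.4
```

View pics/w1.png

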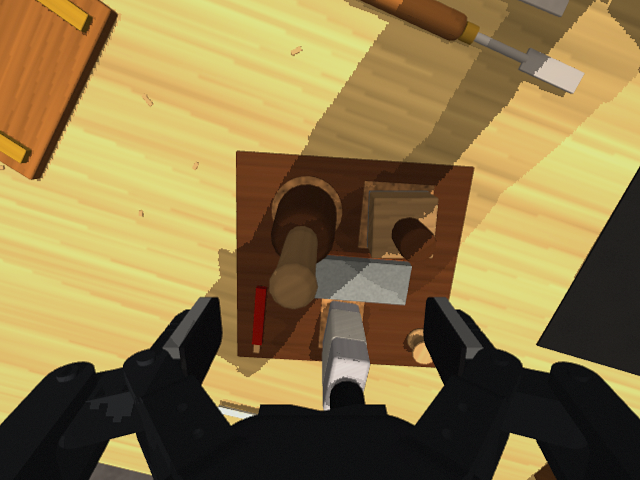

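The wrist view shows the handle's top disc at about (294,286), knob top (405,238), block square corners around (371,190)–(437,255), round mat arc around (306,210), and tin cap near (347,393).

```bash
python3 - <<'E'
from h import *
d=np.load("w1.npz"); c={k:d[k] for k in ("fx","fy","cx","cy","world_from_camera")}; im=d["im"]
print(c["world_from_camera"].round(3))
crop=im[150:420,230:480,::-1]
cv2.imwrite("pics/w1c.png",cv2.resize(crop,None,fx=2.2,fy=2.2,interpolation=cv2.INTER_CUBIC))
for n,p,z in (("mal",(294,286),.198),("cap",(347,393),.158)): print(n,cast(c,p,z).round(4))
hsv=cv2.cvtColor(im,cv2.COLOR_RGB2HSV); H,S,V=[hsv[...,i].astype(int) for i in range(3)]
for k in blobs((S<60)&(V>80),(300,250,420,310),500): print("stone",rect(c,k,.036))
for p in [(294,286),(300,240),(306,182),(380,215),(402,235),(365,215)]: print(p,hsv[p[1],p[0]])
E
```

```text
[[-0.316  0.907  0.278  0.451]
 [ 0.949  0.302  0.093 -0.07 ]
 [ 0.     0.294 -0.956  0.374]
 [ 0.     0.     0.     1.   ]]
mal [[ 0.5352 -0.0588  0.198 ]]
cap [[0.6261 0.0078 0.158 ]]
stone [584.9  18.3  99.6  45.7 -76.4]
(294, 286) [ 16 142 104]
(300, 240) [ 16 144  83]
(306, 182) [ 14 158 103]
(380, 215) [ 16 144 101]
(402, 235) [ 11 188  34]
(365, 215) [ 14 158  87]
```

View pics/w1c.png

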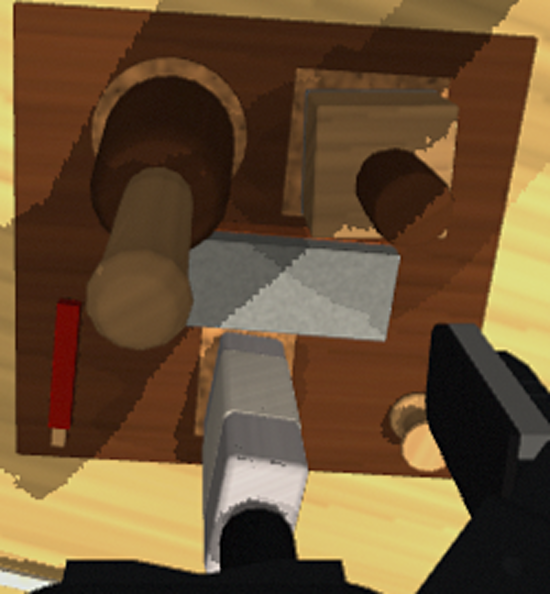

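move_arm(translation=[[-0.0095,-0.016,0],[-0.0095,-0.016,0],[-0.0095,-0.016,0.03],[-0.0095,-0.016,0.06],[-0.0095,-0.016,0.082]], angular=[[0,0,3.9],[0,0,3.9],[0,0,3.9],[0,0,3.9],[0,0,3.9]])

```text
time: 4.9
position: [0.5363, -0.0581, 0.2202]
tool_rot: [[-0.968, -0.253, -0.001], [-0.253, 0.968, 0.0], [0.001, 0.001, -1.0]]
ft_force: [0.1, 0.5, -0.5]
opening: 0.0853
grasp_force: 0.0
```

move_arm(translation=[[0,0,0],[0,0,0],[0,0,0],[0,0,0],[0,0,0]], angular=[[0,0,0],[0,0,0],[0,0,0],[0,0,0],[0,0,0]], fingers=1, newtons=60)

```text
time: 5.4
position: [0.5382, -0.0582, 0.2238]
tool_rot: [[-0.967, -0.253, 0.003], [-0.253, 0.967, -0.001], [-0.002, -0.002, -1.0]]
ft_force: [-0.6, -0.9, 6.1]
opening: 0.0257
grasp_force: 57.6
```

move_arm(translation=[[0,0,0],[0,0,0],[0,0,0],[0,0,0],[0,0,0]], angular=[[0,0,0],[0,0,0],[0,0,0],[0,0,0],[0,0,0]])

```text
time: 5.9
position: [0.5382, -0.0582, 0.2238]
tool_rot: [[-0.968, -0.253, 0.003], [-0.253, 0.968, -0.001], [-0.002, -0.002, -1.0]]
ft_force: [-0.0, -0.9, 6.9]
opening: 0.0253
grasp_force: 57.6
```

```bash
python3 - <<'E'
from h import *
rows((.57,.335,.17),90); s=sensors.read_state();print(s["ft_force"],s["opening"],s["grasp_force"])
E
```

```text
grasp pt [ 0.5383 -0.0582  0.1699] closing yaw 104.65 shift mm [-130.1  372.4   -0.6] turn z 14.65 (alt -165.4 ) j6 -0.6
[-4.95130270e-03 -9.00116888e-01  6.91699674e+00] 0.02530675875861232 57.625737859052606
```

move_arm(translation=[[0,0,-0.02],[0,0,-0.05],[0,0,-0.085],[0,0,-0.115],[0,0,-0.13]], angular=[[0,0,0],[0,0,0],[0,0,0],[0,0,0],[0,0,0]])

```text
time: 6.4
position: [0.5377, -0.0578, 0.355]
tool_rot: [[-0.967, -0.253, 0.003], [-0.253, 0.967, -0.001], [-0.003, -0.002, -1.0]]
ft_force: [0.6, -0.1, -3.3]
opening: 0.0256
grasp_force: 59.0
```

move_arm(translation=[[-0.004,0.012,0],[-0.01,0.03,0],[-0.02,0.06,0],[-0.03,0.09,0],[-0.042,0.1245,0]], angular=[[0,0,0],[0,0,0],[0,0,0],[0,0,0],[0,0,0]])

```text
time: 6.9
position: [0.546, 0.075, 0.3504]
tool_rot: [[-0.968, -0.252, -0.002], [-0.252, 0.968, 0.0], [0.002, 0.001, -1.0]]
ft_force: [0.0, -0.4, -4.7]
opening: 0.0257
grasp_force: 59.1
```

move_arm(translation=[[-0.0084,0.025,0],[-0.0168,0.05,0],[-0.0252,0.075,0],[-0.0336,0.1,0],[-0.042,0.1245,0]], angular=[[0,0,0],[0,0,0],[0,0,0],[0,0,0],[0,0,0]])

```text
time: 7.4
position: [0.5549, 0.2064, 0.3503]
tool_rot: [[-0.967, -0.253, -0.002], [-0.253, 0.967, -0.0], [0.002, 0.0, -1.0]]
ft_force: [-0.1, -0.1, -3.6]
opening: 0.0254
grasp_force: 59.1
```

move_arm(translation=[[-0.0084,0.03,0],[-0.0168,0.06,0],[-0.0252,0.09,0],[-0.0336,0.112,0],[-0.042,0.1245,0]], angular=[[0,0,0],[0,0,0],[0,0,0],[0,0,0],[0,0,0]])

```text
time: 7.9
position: [0.5635, 0.3382, 0.3501]
tool_rot: [[-0.967, -0.255, -0.002], [-0.255, 0.967, -0.0], [0.002, 0.0, -1.0]]
ft_force: [-1.0, 0.2, -4.5]
opening: 0.0262
grasp_force: 59.2
```

move_arm(translation=[[0,0,0],[0,0,0.03],[0,0,0.06],[0,0,0.09],[0,0,0.11]], angular=[[0,0,0],[0,0,0],[0,0,0],[0,0,0],[0,0,0]])

```text
time: 8.4
position: [0.5632, 0.3349, 0.2381]
tool_rot: [[-0.968, -0.253, -0.004], [-0.253, 0.968, -0.002], [0.004, -0.001, -1.0]]
ft_force: [0.0, 0.1, -3.3]
opening: 0.0256
grasp_force: 59.2
```

move_arm(translation=[[0,0,0.01],[0,0,0.018],[0,0,0.022],[0,0,0.022],[0,0,0.022]], angular=[[0,0,0],[0,0,0],[0,0,0],[0,0,0],[0,0,0]])

```text
time: 8.9
position: [0.5652, 0.3356, 0.2209]
tool_rot: [[-0.968, -0.253, 0.001], [-0.253, 0.968, 0.0], [-0.001, -0.0, -1.0]]
ft_force: [-0.1, 0.3, -4.0]
opening: 0.0256
grasp_force: 59.2
```

move_arm(translation=[[0,0,0.001],[0,0,0.002],[0,0,0.0025],[0,0,0.0025],[0,0,0.0025]], angular=[[0,0,0],[0,0,0],[0,0,0],[0,0,0],[0,0,0]])

```text
time: 9.4
position: [0.5654, 0.3355, 0.2188]
tool_rot: [[-0.968, -0.253, 0.002], [-0.253, 0.968, 0.0], [-0.002, -0.0, -1.0]]
ft_force: [-0.4, -1.4, 6.4]
opening: 0.0256
grasp_force: 59.0
```

move_arm(translation=[[0,0,0],[0,0,0],[0,0,0],[0,0,0],[0,0,0]], angular=[[0,0,0],[0,0,0],[0,0,0],[0,0,0],[0,0,0]], fingers=-1)

```text
time: 9.9
position: [0.5648, 0.3355, 0.2172]
tool_rot: [[-0.967, -0.253, -0.0], [-0.253, 0.967, -0.0], [0.0, -0.0, -1.0]]
ft_force: [1.3, -0.0, -0.6]
opening: 0.0854
grasp_force: 0.0
```

move_arm(translation=[[0,0,-0.01],[0,0,-0.03],[0,0,-0.06],[0,0,-0.09],[0,0,-0.1]], angular=[[0,0,0],[0,0,0],[0,0,0],[0,0,0],[0,0,0]])

```text
time: 10.4
position: [0.5655, 0.3358, 0.3219]
tool_rot: [[-0.967, -0.253, 0.005], [-0.253, 0.967, 0.002], [-0.005, 0.0, -1.0]]
ft_force: [1.1, -0.2, 0.7]
opening: 0.0857
grasp_force: 0.0
```

move_arm(translation=[[0.01,-0.025,0],[0.025,-0.06,0],[0.042,-0.095,0],[0.058,-0.13,0],[0.07,-0.16,0]], angular=[[0,0,0],[0,0,0],[0,0,0],[0,0,0],[0,0,0]])

```text
time: 10.9
position: [0.5369, 0.1614, 0.3173]
tool_rot: [[-0.968, -0.253, -0.0], [-0.253, 0.968, -0.0], [0.0, -0.0, -1.0]]
ft_force: [0.9, -0.2, 0.7]
opening: 0.0853
grasp_force: 0.0
```

move_arm(translation=[[0.02,-0.04,0],[0.04,-0.08,0],[0.056,-0.12,0],[0.056,-0.12,0],[0.056,-0.12,0]], angular=[[0,0,0],[0,0,0],[0,0,0],[0,0,0],[0,0,0]])

```text
time: 11.4
position: [0.5136, 0.032, 0.3174]
tool_rot: [[-0.968, -0.251, 0.0], [-0.251, 0.968, 0.0], [-0.0, 0.0, -1.0]]
ft_force: [0.3, -0.2, -0.7]
opening: 0.0851
grasp_force: 0.0
```

```bash
python3 - <<'E'
from h import *
c,im,hsv=img("wrist"); np.savez("w2.npz",im=im,**c)
a=im[120:460,170:530,::-1]; 
c2,im2,_=img("top"); np.savez("t2.npz",im=im2,**c2)
b=cv2.resize(im2[150:350,60:420,::-1],None,fx=1.2,fy=1.2)
A=cv2.resize(a,None,fx=1.6,fy=1.6,interpolation=cv2.INTER_CUBIC); cv2.imwrite("pics/w2.png",A)
rows((.514,.033,.083),104.6)
E
```

```text
grasp pt [0.5137 0.0334 0.2635] closing yaw 104.68 shift mm [-1.000e-01 -5.000e-01  1.805e+02] turn z 0.08 (alt -179.9 ) j6 -0.45
```

View pics/w2.png

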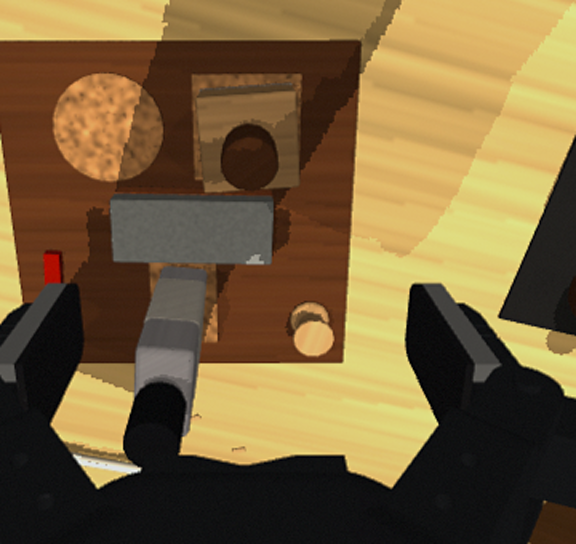

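The handle-free round mat is at crop (108,127), the knob's top disc at (250,163), block top corners near (197,96),(296,92),(299,187),(204,192), and the tin cap's end at about (152,440).

```bash
python3 - <<'E'
from h import *
d=np.load("w2.npz"); c={k:d[k] for k in ("fx","fy","cx","cy","world_from_camera")}
f=lambda L:[(x/1.6+170-.2,y/1.6+120-.2) for x,y in L]
print("knob",cast(c,f([(250,163)]),.1).round(4),"round",cast(c,f([(108,127)]),.008).round(4),"sqTL,TR",cast(c,f([(192,74),(302,74)]),.008).round(4),"cap",cast(c,f([(152,440)]),.158).round(4))
B=cast(c,f([(197,96),(296,92),(299,187),(204,192)]),.048); print(B.mean(0).round(4))
for i in range(4):
    q=B[(i+1)%4]-B[i]; print(np.degrees(np.arctan2(q[1],q[0])).round(1),np.linalg.norm(q).round(4))
E
```

```text
knob [[0.5131 0.035  0.1   ]] round [[ 0.5361 -0.0594  0.008 ]] sqTL,TR [[ 0.4863 -0.0113  0.008 ]
 [ 0.4678  0.0603  0.008 ]] cap [[0.65   0.0194 0.158 ]]
[0.5139 0.0352 0.048 ]
106.8 0.0602
17.9 0.0605
-72.3 0.0609
-162.7 0.0614
```

move_arm(translation=[[0,0.001,0.04],[0,0.001,0.085],[0,0.001,0.13],[0,0.001,0.17],[0,0.001,0.1805]], angular=[[0,0,0],[0,0,0],[0,0,0],[0,0,0],[0,0,0]])

```text
time: 12.0
position: [0.5109, 0.0355, 0.1322]
tool_rot: [[-0.967, -0.255, -0.007], [-0.255, 0.967, 0.001], [0.006, 0.003, -1.0]]
ft_force: [-1.0, 0.3, -0.0]
opening: 0.0854
grasp_force: 0.0
```

move_arm(translation=[[0,0,0],[0,0,0]], angular=[[0,0,0],[0,0,0]])

```text
time: 12.2
position: [0.5145, 0.034, 0.139]
tool_rot: [[-0.967, -0.254, 0.002], [-0.254, 0.967, -0.001], [-0.002, -0.001, -1.0]]
ft_force: [0.6, -0.1, 0.7]
opening: 0.0855
grasp_force: 0.0
```

move_arm(translation=[[0,0,0],[0,0,0],[0,0,0],[0,0,0],[0,0,0]], angular=[[0,0,0],[0,0,0],[0,0,0],[0,0,0],[0,0,0]], fingers=1, newtons=50)

```text
time: 12.7
position: [0.5138, 0.0336, 0.1376]
tool_rot: [[-0.967, -0.253, 0.001], [-0.253, 0.967, -0.0], [-0.001, -0.0, -1.0]]
ft_force: [-0.1, 1.2, 5.4]
opening: 0.0306
grasp_force: 49.1
```

move_arm(translation=[[0,0,0],[0,0,0]], angular=[[0,0,0],[0,0,0]])

```text
time: 12.9
position: [0.5138, 0.0336, 0.1376]
tool_rot: [[-0.967, -0.253, 0.001], [-0.253, 0.967, -0.0], [-0.001, -0.0, -1.0]]
ft_force: [-1.9, 1.4, 5.8]
opening: 0.0312
grasp_force: 49.1
```

```bash
python3 - <<'E'
from h import *
rows((.36,.335,.078),104.6); 
E
```

```text
grasp pt [0.5139 0.0336 0.0837] closing yaw 104.65 shift mm [ 72.6 330.5   5.5] turn z 0.05 (alt -179.9 ) j6 -0.44
```

move_arm(translation=[[0,0,-0.015],[0,0,-0.045],[0,0,-0.08],[0,0,-0.1],[0,0,-0.1]], angular=[[0,0,0],[0,0,0],[0,0,0],[0,0,0],[0,0,0]])

```text
time: 13.4
position: [0.5147, 0.0334, 0.2406]
tool_rot: [[-0.968, -0.253, 0.005], [-0.253, 0.968, -0.001], [-0.004, -0.002, -1.0]]
ft_force: [0.1, 0.9, -2.8]
opening: 0.0305
grasp_force: 50.1
```

move_arm(translation=[[0.003,0.015,0],[0.01,0.045,0],[0.018,0.08,0],[0.026,0.12,0],[0.036,0.165,0]], angular=[[0,0,0],[0,0,0],[0,0,0],[0,0,0],[0,0,0]])

```text
time: 13.9
position: [0.4349, 0.1855, 0.235]
tool_rot: [[-0.968, -0.252, -0.003], [-0.252, 0.968, -0.0], [0.003, 0.0, -1.0]]
ft_force: [1.6, 1.3, -1.0]
opening: 0.0308
grasp_force: 50.1
```

move_arm(translation=[[0.01,0.045,0],[0.02,0.09,0],[0.029,0.13,0],[0.0366,0.1655,0],[0.0366,0.1655,0]], angular=[[0,0,0],[0,0,0],[0,0,0],[0,0,0],[0,0,0]])

```text
time: 14.4
position: [0.356, 0.338, 0.2351]
tool_rot: [[-0.966, -0.258, -0.003], [-0.258, 0.966, -0.0], [0.003, 0.001, -1.0]]
ft_force: [-0.5, -0.7, -2.9]
opening: 0.0308
grasp_force: 50.6
```

move_arm(translation=[[0,0,0.03],[0,0,0.07],[0,0,0.095],[0,0,0.102],[0,0,0.102]], angular=[[0,0,0],[0,0,0],[0,0,0],[0,0,0],[0,0,0]])

```text
time: 14.9
position: [0.3582, 0.3346, 0.1336]
tool_rot: [[-0.967, -0.253, -0.003], [-0.253, 0.967, -0.001], [0.003, -0.001, -1.0]]
ft_force: [-0.9, 0.6, -2.2]
opening: 0.031
grasp_force: 50.4
```

move_arm(translation=[[0,0,0],[0,0,0.001],[0,0,0.002],[0,0,0.002],[0,0,0.002]], angular=[[0,0,0],[0,0,0],[0,0,0],[0,0,0],[0,0,0]])

```text
time: 15.4
position: [0.3597, 0.335, 0.1328]
tool_rot: [[-0.968, -0.253, -0.0], [-0.253, 0.968, -0.0], [0.0, -0.0, -1.0]]
ft_force: [0.1, 0.2, -1.9]
opening: 0.0311
grasp_force: 50.4
```

move_arm(translation=[[0,0,0.001],[0,0,0.0015],[0,0,0.0015]], angular=[[0,0,0],[0,0,0],[0,0,0]])

```text
time: 15.7
position: [0.3599, 0.3352, 0.1322]
tool_rot: [[-0.967, -0.253, 0.001], [-0.253, 0.967, 0.0], [-0.001, 0.0, -1.0]]
ft_force: [-2.3, -0.4, 4.9]
opening: 0.0305
grasp_force: 51.4
```

move_arm(translation=[[0,0,0],[0,0,0],[0,0,0],[0,0,0],[0,0,0]], angular=[[0,0,0],[0,0,0],[0,0,0],[0,0,0],[0,0,0]], fingers=-1)

```text
time: 16.2
position: [0.3596, 0.335, 0.1312]
tool_rot: [[-0.968, -0.253, -0.0], [-0.253, 0.968, -0.0], [0.0, -0.0, -1.0]]
ft_force: [-0.8, 0.3, -0.9]
opening: 0.0852
grasp_force: 0.0
```

move_arm(translation=[[0,0,-0.015],[0,0,-0.05],[0,0,-0.1],[0,0,-0.15],[0,0,-0.19]], angular=[[0,0,0],[0,0,0],[0,0,0],[0,0,0],[0,0,0]])

```text
time: 16.7
position: [0.3596, 0.3351, 0.3256]
tool_rot: [[-0.967, -0.253, 0.003], [-0.253, 0.967, 0.001], [-0.003, 0.001, -1.0]]
ft_force: [1.5, 0.2, 0.5]
opening: 0.0854
grasp_force: 0.0
```

move_arm(translation=[[-0.016,-0.04,0],[-0.032,-0.08,0],[-0.048,-0.12,0],[-0.064,-0.16,0],[-0.08,-0.2,0]], angular=[[0,0,0],[0,0,0],[0,0,0],[0,0,0],[0,0,0]])

```text
time: 17.2
position: [0.4883, 0.1603, 0.3228]
tool_rot: [[-0.967, -0.253, 0.001], [-0.253, 0.967, 0.0], [-0.001, -0.0, -1.0]]
ft_force: [0.5, 1.3, 0.1]
opening: 0.0852
grasp_force: 0.0
```

move_arm(translation=[[-0.016,-0.04,0],[-0.032,-0.08,0],[-0.048,-0.12,0],[-0.064,-0.16,0],[-0.07,-0.18,0]], angular=[[0,0,0],[0,0,0],[0,0,0],[0,0,0],[0,0,0]])

```text
time: 17.7
position: [0.6022, 0.0024, 0.322]
tool_rot: [[-0.968, -0.251, 0.001], [-0.251, 0.968, -0.001], [-0.0, -0.001, -1.0]]
ft_force: [-0.4, 1.1, -0.2]
opening: 0.0851
grasp_force: 0.0
```

move_arm(translation=[[0,0,0],[0,0,0]], angular=[[0,0,0],[0,0,0]])

```text
time: 17.9
position: [0.6007, 0.0053, 0.3221]
tool_rot: [[-0.968, -0.252, 0.0], [-0.252, 0.968, 0.0], [-0.0, 0.0, -1.0]]
ft_force: [-0.7, 0.8, 0.1]
opening: 0.0854
grasp_force: 0.0
```

```bash
python3 - <<'E'
from h import *
c,im,hsv=img("wrist"); np.savez("w3.npz",im=im,**c)
cv2.imwrite("pics/w3.png",im[60:440,120:520,::-1].repeat(1,0)); cv2.imwrite("pics/w3.png",cv2.resize(im[60:440,120:520,::-1],None,fx=1.5,fy=1.5,interpolation=cv2.INTER_CUBIC))
rows((.651,.0185,.144),104.6)
E
```

```text
grasp pt [0.6005 0.006  0.2682] closing yaw 104.66 shift mm [-52.   -0.6 124.2] turn z 0.06 (alt -179.9 ) j6 -0.46
```

View pics/w3.png

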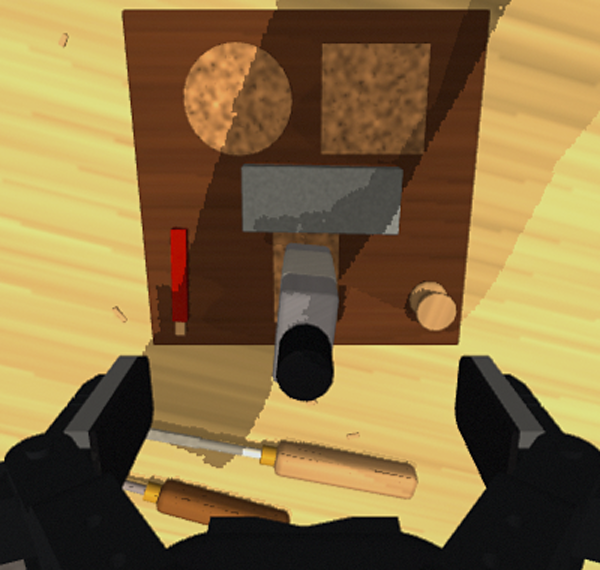

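Both near mats are bare: round at crop (238,98), square with corners about (322,44),(431,44),(428,154),(320,154). The cap's top disc is at (305,372).

```bash
python3 - <<'E'
from h import *
d=np.load("w3.npz"); c={k:d[k] for k in ("fx","fy","cx","cy","world_from_camera")}; im=d["im"]
f=lambda L:[(x/1.5+120-.2,y/1.5+60-.2) for x,y in L]
print("cap",cast(c,f([(305,372)]),.158).round(4))
hsv=cv2.cvtColor(im,cv2.COLOR_RGB2HSV); H,S,V=[hsv[...,i].astype(int) for i in range(3)]
for p in [(238,98),(270,120),(350,70),(420,140),(310,100),(445,100)]:
    x,y=np.array(f([p])[0],int); print(p,np.median(hsv[y-2:y+3,x-2:x+3].reshape(-1,3),0))
m=((S<175)&(V>60)&(H>10)).astype(np.uint8)*255; m=cv2.morphologyEx(m,cv2.MORPH_CLOSE,np.ones((5,5)))
for k in blobs(m,(225,76,430,164),800):
    print(rect(c,k,.008), (np.array(cv2.minEnclosingCircle((cast(c,k,.008)[:,:2]*1000).astype(np.float32))[0])).round(1),len(k))
for k in blobs((S<60)&(V>60),(270,165,395,220),500): print("stone",rect(c,k,.036))
M=cast(c,f([(322,44),(431,44),(428,154),(320,154)]),.008); print(M.mean(0).round(4))
for i in range(4):
    q=M[(i+1)%4]-M[i]; print(np.degrees(np.arctan2(q[1],q[0])).round(1),np.linalg.norm(q).round(4))
E
```

```text
cap [[0.6521 0.0192 0.158 ]]
(238, 98) [ 14. 160. 136.]
(270, 120) [ 14. 159. 117.]
(350, 70) [ 14. 160. 109.]
(420, 140) [ 14. 159.  93.]
(310, 100) [ 11. 188.  58.]
(445, 100) [ 11. 184.  48.]
[513.9  31.7  78.6  74.5 -75.4] [513.1  33.5] 290
[537.3 -59.6  76.3  75.9  -4.9] [536.6 -58.5] 218
stone [585.9  13.7 109.4  46.2 -76.3]
[0.513  0.0343 0.008 ]
104.6 0.0744
17.0 0.0738
-75.4 0.0782
-165.9 0.0738
```

move_arm(translation=[[-0.027,0,0],[-0.053,0,0],[-0.053,0,0.04],[-0.053,0,0.085],[-0.053,0,0.124]], angular=[[0,0,0],[0,0,0],[0,0,0],[0,0,0],[0,0,0]])

```text
time: 18.45
position: [0.6516, 0.0204, 0.1962]
tool_rot: [[-0.967, -0.255, 0.0], [-0.255, 0.967, -0.0], [-0.0, -0.0, -1.0]]
ft_force: [0.4, 0.3, 0.0]
opening: 0.0854
grasp_force: 0.0
```

move_arm(translation=[[0,0,0],[0,0,0]], angular=[[0,0,0],[0,0,0]])

```text
time: 18.65
position: [0.6517, 0.0197, 0.1986]
tool_rot: [[-0.967, -0.254, -0.0], [-0.254, 0.967, 0.0], [0.0, 0.0, -1.0]]
ft_force: [-0.6, 0.5, 1.2]
opening: 0.0853
grasp_force: 0.0
```

move_arm(translation=[[0,0,0],[0,0,0],[0,0,0],[0,0,0],[0,0,0]], angular=[[0,0,0],[0,0,0],[0,0,0],[0,0,0],[0,0,0]], fingers=1, newtons=50)

```text
time: 19.15
position: [0.6526, 0.0187, 0.1987]
tool_rot: [[-0.968, -0.253, 0.002], [-0.253, 0.968, -0.0], [-0.002, -0.001, -1.0]]
ft_force: [-1.5, 0.6, 6.5]
opening: 0.0287
grasp_force: 49.2
```

move_arm(translation=[[0,0,0],[0,0,0]], angular=[[0,0,0],[0,0,0]])

```text
time: 19.35
position: [0.6526, 0.0187, 0.1987]
tool_rot: [[-0.968, -0.253, 0.002], [-0.253, 0.968, -0.0], [-0.002, -0.001, -1.0]]
ft_force: [-0.6, 1.3, 6.5]
opening: 0.0287
grasp_force: 49.2
```

```bash
python3 - <<'E'
from h import *
rows((.463,.335,.139),104.6); 
E
```

```text
grasp pt [0.6527 0.0187 0.1448] closing yaw 104.64 shift mm [103.6 354.    5.4] turn z 0.04 (alt -180.0 ) j6 -0.43
```

move_arm(translation=[[0,0,-0.015],[0,0,-0.045],[0,0,-0.08],[0,0,-0.1],[0,0,-0.1]], angular=[[0,0,0],[0,0,0],[0,0,0],[0,0,0],[0,0,0]])

```text
time: 19.85
position: [0.6532, 0.0185, 0.3017]
tool_rot: [[-0.968, -0.253, 0.006], [-0.253, 0.968, -0.001], [-0.005, -0.002, -1.0]]
ft_force: [0.4, -0.2, -2.5]
opening: 0.0286
grasp_force: 49.7
```

move_arm(translation=[[0.005,0.016,0],[0.014,0.048,0],[0.024,0.085,0],[0.036,0.125,0],[0.05,0.17,0]], angular=[[0,0,0],[0,0,0],[0,0,0],[0,0,0],[0,0,0]])

```text
time: 20.35
position: [0.5595, 0.1712, 0.2956]
tool_rot: [[-0.968, -0.252, -0.002], [-0.252, 0.968, -0.0], [0.002, 0.0, -1.0]]
ft_force: [0.3, 0.6, -2.3]
opening: 0.0287
grasp_force: 49.8
```

move_arm(translation=[[0.012,0.042,0],[0.024,0.085,0],[0.037,0.128,0],[0.048,0.165,0],[0.0536,0.184,0]], angular=[[0,0,0],[0,0,0],[0,0,0],[0,0,0],[0,0,0]])

```text
time: 20.85
position: [0.46, 0.3372, 0.2959]
tool_rot: [[-0.967, -0.255, -0.002], [-0.255, 0.967, -0.0], [0.002, 0.0, -1.0]]
ft_force: [0.6, 0.5, -2.4]
opening: 0.0288
grasp_force: 50.0
```

move_arm(translation=[[0,0,0],[0,0,0.03],[0,0,0.07],[0,0,0.095],[0,0,0.102]], angular=[[0,0,0],[0,0,0],[0,0,0],[0,0,0],[0,0,0]])

```text
time: 21.35
position: [0.4614, 0.3338, 0.1931]
tool_rot: [[-0.968, -0.252, -0.004], [-0.252, 0.968, -0.002], [0.004, -0.001, -1.0]]
ft_force: [-7.6, -4.2, 31.4]
opening: 0.0286
grasp_force: 54.5
```

move_arm(translation=[[0,0,0],[0,0,0.001],[0,0,0.002],[0,0,0.0025],[0,0,0.0025]], angular=[[0,0,0],[0,0,0],[0,0,0],[0,0,0],[0,0,0]])

```text
time: 21.85
position: [0.4627, 0.3349, 0.1932]
tool_rot: [[-0.968, -0.253, 0.001], [-0.253, 0.968, -0.0], [-0.001, -0.0, -1.0]]
ft_force: [0.5, -1.1, 1.0]
opening: 0.0291
grasp_force: 51.3
```

move_arm(translation=[[0,0,0],[0,0,0]], angular=[[0,0,0],[0,0,0]])

```text
time: 22.05
position: [0.4626, 0.335, 0.1932]
tool_rot: [[-0.968, -0.253, 0.001], [-0.253, 0.968, -0.0], [-0.001, -0.0, -1.0]]
ft_force: [0.8, -1.3, 2.3]
opening: 0.0287
grasp_force: 51.4
```

move_arm(translation=[[0,0,0],[0,0,0],[0,0,0],[0,0,0],[0,0,0]], angular=[[0,0,0],[0,0,0],[0,0,0],[0,0,0],[0,0,0]], fingers=-1)

```text
time: 22.55
position: [0.4623, 0.3351, 0.1928]
tool_rot: [[-0.968, -0.253, -0.0], [-0.253, 0.968, -0.0], [0.0, -0.0, -1.0]]
ft_force: [0.2, -0.2, -0.2]
opening: 0.0855
grasp_force: 0.0
```

move_arm(translation=[[0,0,-0.015],[0,0,-0.045],[0,0,-0.085],[0,0,-0.12],[0,0,-0.13]], angular=[[0,0,0],[0,0,0],[0,0,0],[0,0,0],[0,0,0]])

```text
time: 23.05
position: [0.4633, 0.3355, 0.3286]
tool_rot: [[-0.967, -0.253, 0.006], [-0.253, 0.967, 0.003], [-0.007, 0.001, -1.0]]
ft_force: [-0.1, -0.6, 0.7]
opening: 0.0854
grasp_force: 0.0
```

move_arm(translation=[[-0.004,-0.035,0],[-0.008,-0.075,0],[-0.0125,-0.115,0],[-0.017,-0.155,0],[-0.0215,-0.195,0]], angular=[[0,0,0],[0,0,0],[0,0,0],[0,0,0],[0,0,0]])

```text
time: 23.55
position: [0.5327, 0.1504, 0.3233]
tool_rot: [[-0.967, -0.253, 0.0], [-0.253, 0.967, -0.0], [-0.0, -0.0, -1.0]]
ft_force: [1.0, 0.2, -0.2]
opening: 0.0855
grasp_force: 0.0
```

move_arm(translation=[[-0.0045,-0.04,0],[-0.009,-0.08,0],[-0.0135,-0.12,0],[-0.017,-0.1475,0],[-0.017,-0.1475,0]], angular=[[0,0,0],[0,0,0],[0,0,0],[0,0,0],[0,0,0]])

```text
time: 24.05
position: [0.587, 0.0102, 0.3226]
tool_rot: [[-0.968, -0.249, -0.0], [-0.249, 0.968, -0.001], [0.001, -0.001, -1.0]]
ft_force: [0.8, 0.7, 0.4]
opening: 0.0857
grasp_force: 0.0
```

move_arm(translation=[[0,0,0],[0,0,0],[0,0,0],[0,0,0],[0,0,0]], angular=[[0,0,8.5],[0,0,17],[0,0,25.5],[0,0,34],[0,0,42.5]])

```text
time: 24.55
position: [0.5859, 0.0142, 0.3232]
tool_rot: [[-0.882, 0.472, -0.0], [0.472, 0.882, 0.0], [0.0, 0.0, -1.0]]
ft_force: [-0.3, 0.4, -0.9]
opening: 0.0851
grasp_force: 0.0
```

move_arm(translation=[[0,0,0],[0,0,0],[0,0,0],[0,0,0],[0,0,0]], angular=[[0,0,8.5],[0,0,17],[0,0,25.5],[0,0,34],[0,0,42.5]])

```text
time: 25.05
position: [0.5859, 0.0142, 0.3232]
tool_rot: [[-0.331, 0.944, -0.0], [0.944, 0.331, 0.0], [0.0, -0.0, -1.0]]
ft_force: [-1.1, 0.2, -0.9]
opening: 0.0854
grasp_force: 0.0
```

move_arm(translation=[[0,0,0],[0,0,0],[0,0,0]], angular=[[0,0,6],[0,0,6],[0,0,6]])

```text
time: 25.35
position: [0.5861, 0.0139, 0.3231]
tool_rot: [[-0.239, 0.971, 0.0], [0.971, 0.239, 0.0], [-0.0, 0.0, -1.0]]
ft_force: [0.3, 0.2, -0.4]
opening: 0.0852
grasp_force: 0.0
```

```bash
python3 - <<'E'
from h import *
c,im,hsv=img("wrist"); np.savez("w4.npz",im=im,**c); cv2.imwrite("pics/w4.png",im[:,:,::-1])
H,S,V=[hsv[...,i].astype(int) for i in range(3)]
for k in blobs((S<60)&(V>60),(0,0,640,480),1500): print("graywrist",rect(c,k,.036))
c,im,hsv=img("top"); np.savez("t4.npz",im=im,**c); H,S,V=[hsv[...,i].astype(int) for i in range(3)]
for k in blobs((S<60)&(V>60),(260,200,360,260),300): print("stone top",rect(c,k,.036))
rows((.5865,.0135,.027),13.6)
cv2.imwrite("pics/t4.png",im[:,:,::-1])
E
```

```text
graywrist [586.5  14.6 108.5  45.6 -76.4]
graywrist [964.2 -78.7 218.9  65.6 -61.1]
graywrist [346.2  92.7 105.8  19.5  87.3]
grasp pt [0.5861 0.0137 0.2691] closing yaw 13.81 shift mm [ -0.3   0.3 242.1] turn z 0.21 (alt -179.8 ) j6 1.13
```

View pics/w4.png

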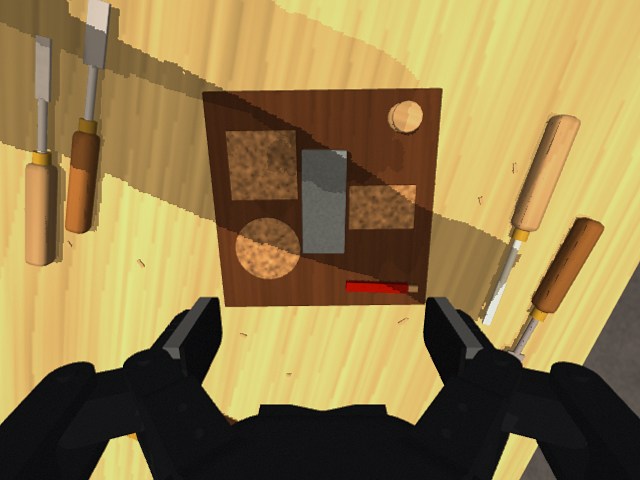

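View pics/t4.png

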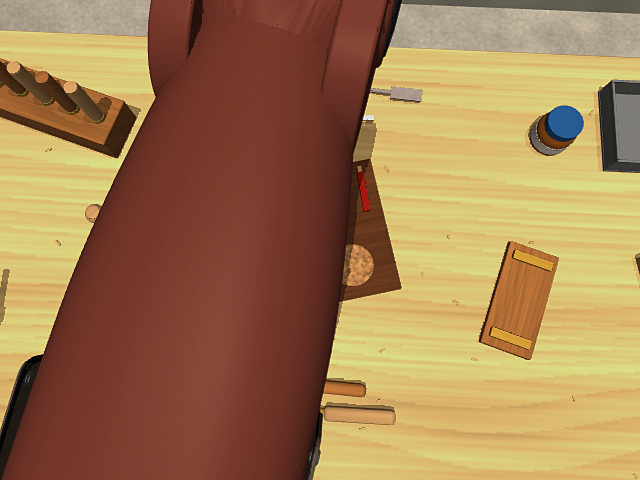

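The wrist view shows all three mats bare (square (262,165), round (268,248), oblong (382,207)) and the stone at (324,202). The top view, mostly covered by the arm, shows the holder clearly, with brass stops at (534,260) and (511,338).

```bash
python3 - <<'E'
from h import *
d=np.load("w4.npz"); c={k:d[k] for k in ("fx","fy","cx","cy","world_from_camera")}; im=d["im"]
hsv=cv2.cvtColor(im,cv2.COLOR_RGB2HSV); H,S,V=[hsv[...,i].astype(int) for i in range(3)]
m=((S<176)&(S>140)&(V>60)&(H>12)).astype(np.uint8)*255; m=cv2.morphologyEx(m,cv2.MORPH_CLOSE,np.ones((5,5)));m=cv2.morphologyEx(m,cv2.MORPH_OPEN,np.ones((5,5)))
for k in blobs(m,(215,100,425,282),800):
    print("mat",rect(c,k,.008), (np.array(cv2.minEnclosingCircle((cast(c,k,.008)[:,:2]*1000).astype(np.float32))[0])).round(1),len(k))
d=np.load("t4.npz"); c={k:d[k] for k in ("fx","fy","cx","cy","world_from_camera")}; im=d["im"]
hsv=cv2.cvtColor(im,cv2.COLOR_RGB2HSV); H,S,V=[hsv[...,i].astype(int) for i in range(3)]
print(hsv[260,534],hsv[338,511],hsv[300,518],hsv[300,450])
for k in blobs(((H>=17)&(S>180)&(V>120)).astype(np.uint8)*255,(475,235,565,365),60): print("brass",rect(c,k,.022),len(k))
m=((H<=21)&(S>150)).astype(np.uint8)*255; m=cv2.morphologyEx(m,cv2.MORPH_OPEN,np.ones((5,5)))
for k in blobs(m,(475,235,565,365),800): print("holder",rect(c,k,.014),len(k))
E
```

```text
mat [513.   33.6  75.1  74.3  14.1] [512.9  33.6] 271
mat [536.7 -59.1  75.7  75.4 -76.1] [537.3 -59.6] 178
mat [653.   20.2  74.3  51.   14.3] [652.7  20.3] 215
[ 19 189 214] [ 19 191 216] [ 14 182 195] [ 25 114 221]
brass [ 422.6 -334.6   69.7   15.7   72.6] 94
brass [ 560.2 -377.5   69.3   15.8   72.8] 91
holder [ 491.2 -354.1  190.8   92.5  -17.3] 300
```

move_arm(translation=[[0,0,0.04],[0,0,0.085],[0,0,0.13],[0,0,0.17],[0,0,0.2]], angular=[[0,0,0.2],[0,0,0.2],[0,0,0.2],[0,0,0.2],[0,0,0.2]])

```text
time: 25.95
position: [0.585, 0.0138, 0.12]
tool_rot: [[-0.234, 0.972, -0.002], [0.972, 0.234, 0.0], [0.001, -0.002, -1.0]]
ft_force: [-0.3, 0.3, -0.2]
opening: 0.0855
grasp_force: 0.0
```

move_arm(translation=[[0,0,0.015],[0,0,0.03],[0,0,0.038],[0,0,0.041],[0,0,0.041]], angular=[[0,0,0],[0,0,0],[0,0,0],[0,0,0],[0,0,0]])

```text
time: 26.45
position: [0.5867, 0.0133, 0.0825]
tool_rot: [[-0.233, 0.973, 0.001], [0.973, 0.233, -0.0], [-0.001, 0.001, -1.0]]
ft_force: [0.1, 0.3, 0.8]
opening: 0.0855
grasp_force: 0.0
```

move_arm(translation=[[0,0,0],[0,0,0],[0,0,0],[0,0,0],[0,0,0]], angular=[[0,0,0],[0,0,0],[0,0,0],[0,0,0],[0,0,0]], fingers=1, newtons=60)

```text
time: 26.95
position: [0.5869, 0.0133, 0.0829]
tool_rot: [[-0.233, 0.973, 0.002], [0.973, 0.233, -0.0], [-0.001, 0.002, -1.0]]
ft_force: [0.8, 1.0, 5.4]
opening: 0.0452
grasp_force: 63.1
```

move_arm(translation=[[0,0,0],[0,0,0],[0,0,0]], angular=[[0,0,0],[0,0,0],[0,0,0]])

```text
time: 27.25
position: [0.5869, 0.0133, 0.0829]
tool_rot: [[-0.233, 0.973, 0.002], [0.973, 0.233, -0.0], [-0.001, 0.002, -1.0]]
ft_force: [-0.4, 0.1, 5.1]
opening: 0.0451
grasp_force: 63.1
```

move_arm(translation=[[0,0,-0.01],[0,0,-0.04],[0,0,-0.08],[0,0,-0.125],[0,0,-0.17]], angular=[[0,0,0],[0,0,0],[0,0,0],[0,0,0],[0,0,0]])

```text
time: 27.75
position: [0.5854, 0.0136, 0.2532]
tool_rot: [[-0.233, 0.973, -0.002], [0.973, 0.233, 0.0], [0.001, -0.002, -1.0]]
ft_force: [1.8, -0.5, -3.7]
opening: 0.0453
grasp_force: 62.7
```

move_arm(translation=[[-0.01,-0.008,0],[-0.035,-0.028,0],[-0.065,-0.052,0],[-0.098,-0.078,0],[-0.132,-0.105,0]], angular=[[0,0,0],[0,0,0],[0,0,0],[0,0,0],[0,0,0]])

```text
time: 28.25
position: [0.5133, -0.1402, 0.2507]
tool_rot: [[-0.233, 0.972, -0.002], [0.972, 0.233, 0.001], [0.001, -0.001, -1.0]]
ft_force: [1.0, -1.1, -2.8]
opening: 0.0447
grasp_force: 62.8
```

move_arm(translation=[[-0.035,-0.028,0],[-0.07,-0.055,0],[-0.105,-0.083,0],[-0.14,-0.111,0],[-0.1688,-0.134,0]], angular=[[0,0,0],[0,0,0],[0,0,0],[0,0,0],[0,0,0]])

```text
time: 28.75
position: [0.4218, -0.3363, 0.2508]
tool_rot: [[-0.232, 0.973, -0.001], [0.973, 0.232, 0.001], [0.001, -0.001, -1.0]]
ft_force: [-0.1, -0.3, -4.5]
opening: 0.0449
grasp_force: 62.8
```

move_arm(translation=[[0,0,0],[0,0,0],[0,0,0],[0,0,0],[0,0,0]], angular=[[0,0,-8],[0,0,-16],[0,0,-24],[0,0,-32],[0,0,-40]])

```text
time: 29.25
position: [0.423, -0.3343, 0.2507]
tool_rot: [[-0.807, 0.591, -0.001], [0.591, 0.807, 0.002], [0.002, 0.0, -1.0]]
ft_force: [-0.2, -0.2, -4.1]
opening: 0.0449
grasp_force: 62.9
```

move_arm(translation=[[0,0,0],[0,0,0],[0,0,0],[0,0,0],[0,0,0]], angular=[[0,0,-8],[0,0,-15],[0,0,-19.2],[0,0,-19.2],[0,0,-19.2]])

```text
time: 29.75
position: [0.4233, -0.3345, 0.2512]
tool_rot: [[-0.954, 0.301, -0.001], [0.301, 0.954, 0.001], [0.001, 0.001, -1.0]]
ft_force: [0.4, 0.8, -3.4]
opening: 0.0451
grasp_force: 62.9
```

```bash
python3 - <<'E'
from h import *
c,im,hsv=img("wrist"); np.savez("w5.npz",im=im,**c); cv2.imwrite("pics/w5.png",im[:,:,::-1])
H,S,V=[hsv[...,i].astype(int) for i in range(3)]
for k in blobs(((H>=17)&(H<23)&(S>180)&(V>100)).astype(np.uint8)*255,(0,0,640,480),150): print("brass",rect(c,k,.022),len(k),k.mean(0))
rows((.4914,-.3555,.04),72.7); s=sensors.read_state();print(s["opening"],s["grasp_force"],s["ft_force"])
c,im,hsv=img("scene"); np.savez("s5.npz",im=im,**c)
E
```

```text
grasp pt [ 0.4234 -0.3345  0.1975] closing yaw 72.51 shift mm [-71.3   0.3 157.4] turn z -0.19 (alt 179.8 ) j6 -0.61
0.044916672235843676 62.943440079689026 [ 0.27438413 -0.5962572  -3.87957712]
```

View pics/w5.png

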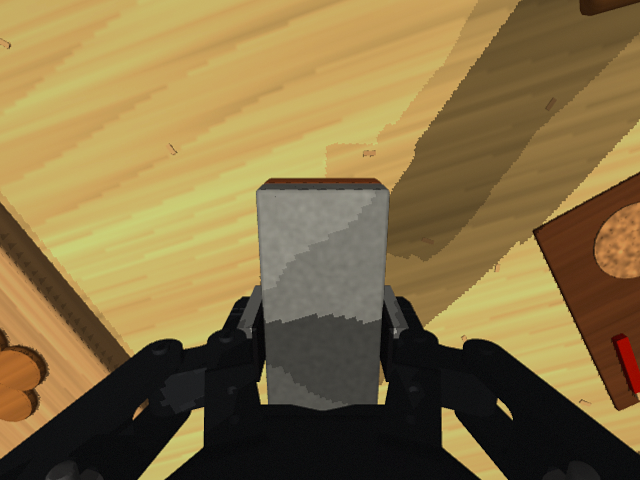

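The stone is held squarely (near end edge at (322,188)) and hides the holder, so I rely on the top-camera measurement and check the placing afterwards.

```bash
python3 - <<'E'
from h import *
d=np.load("w5.npz"); c={k:d[k] for k in ("fx","fy","cx","cy","world_from_camera")}
g=np.array([.4234,-.3345]); e=cast(c,[(259,189),(388,189)],.2045)[:,:2]; u=np.array([-.954,.3007])
print((e-g)@u, (e-g)@np.array([.3007,.954]))
E
```

```text
[0.05613013 0.05613113] [-0.0217135   0.02184323]
```

move_arm(translation=[[-0.024,0,0],[-0.048,0,0],[-0.0723,0,0],[-0.0723,0,0],[-0.0723,0,0.03]], angular=[[0,0,-0.2],[0,0,-0.2],[0,0,-0.2],[0,0,-0.2],[0,0,-0.2]])

```text
time: 30.35
position: [0.4943, -0.3577, 0.2254]
tool_rot: [[-0.955, 0.295, 0.004], [0.295, 0.955, -0.005], [-0.005, -0.003, -1.0]]
ft_force: [0.5, -1.2, -3.6]
opening: 0.0449
grasp_force: 63.2
```

move_arm(translation=[[0,0,0.04],[0,0,0.08],[0,0,0.105],[0,0,0.118],[0,0,0.123]], angular=[[0,0,0],[0,0,0],[0,0,0],[0,0,0],[0,0,0]])

```text
time: 30.85
position: [0.4921, -0.3557, 0.0977]
tool_rot: [[-0.955, 0.296, -0.001], [0.296, 0.955, 0.001], [0.002, 0.001, -1.0]]
ft_force: [-0.4, 0.0, -3.5]
opening: 0.0449
grasp_force: 62.8
```

move_arm(translation=[[0,0,0],[0,0,0],[0,0,0.002],[0,0,0.003],[0,0,0.003]], angular=[[0,0,0],[0,0,0],[0,0,0],[0,0,0],[0,0,0]])

```text
time: 31.35
position: [0.4929, -0.3564, 0.0962]
tool_rot: [[-0.956, 0.295, 0.0], [0.295, 0.956, -0.0], [-0.0, -0.0, -1.0]]
ft_force: [-0.1, 0.6, -4.2]
opening: 0.0447
grasp_force: 62.8
```

```bash
python3 - <<'E'
from h import *
rows((.4924,-.3558,.037),72.7)
E
```

```text
grasp pt [ 0.4929 -0.3564  0.0423] closing yaw 72.84 shift mm [0.6 0.4 5.3] turn z 0.14 (alt -179.9 ) j6 -0.54
```

move_arm(translation=[[0.0005,0.0004,0.002],[0.0005,0.0004,0.0035],[0.0005,0.0004,0.0045],[0.0005,0.0004,0.005],[0.0005,0.0004,0.005]], angular=[[0,0,0],[0,0,0],[0,0,0],[0,0,0],[0,0,0]])

```text
time: 31.85
position: [0.4924, -0.3558, 0.091]
tool_rot: [[-0.956, 0.295, 0.0], [0.295, 0.956, -0.0], [-0.0, -0.0, -1.0]]
ft_force: [-1.1, -0.1, -3.0]
opening: 0.0447
grasp_force: 63.2
```

move_arm(translation=[[0,0,0.0005],[0,0,0.0005],[0,0,0.0005]], angular=[[0,0,0],[0,0,0],[0,0,0]])

```text
time: 32.15
position: [0.4924, -0.3558, 0.0909]
tool_rot: [[-0.956, 0.295, 0.0], [0.295, 0.956, -0.0], [-0.0, -0.0, -1.0]]
ft_force: [-4.2, 3.5, 6.1]
opening: 0.0448
grasp_force: 64.0
```

Contact at the expected height; I'll release, rise straight up and back off to look.

move_arm(translation=[[0,0,0],[0,0,0],[0,0,0],[0,0,0],[0,0,0]], angular=[[0,0,0],[0,0,0],[0,0,0],[0,0,0],[0,0,0]], fingers=-1)

```text
time: 32.65
position: [0.4924, -0.3558, 0.0904]
tool_rot: [[-0.956, 0.295, 0.0], [0.295, 0.956, -0.0], [-0.0, -0.0, -1.0]]
ft_force: [-0.9, -0.1, 0.1]
opening: 0.0851
grasp_force: 0.0
```

move_arm(translation=[[0,0,-0.015],[0,0,-0.05],[0,0,-0.1],[0,0,-0.15],[0,0,-0.2]], angular=[[0,0,0],[0,0,0],[0,0,0],[0,0,0],[0,0,0]])

```text
time: 33.15
position: [0.4921, -0.3554, 0.2938]
tool_rot: [[-0.956, 0.295, 0.001], [0.295, 0.956, -0.001], [-0.001, -0.001, -1.0]]
ft_force: [1.4, -0.1, 0.1]
opening: 0.0855
grasp_force: 0.0
```

move_arm(translation=[[0,0,-0.03],[0,0,-0.03],[0,0,-0.03],[0,0,-0.03]], angular=[[0,0,0],[0,0,0],[0,0,0],[0,0,0]])

```text
time: 33.55
position: [0.4921, -0.3554, 0.3194]
tool_rot: [[-0.956, 0.295, -0.001], [0.295, 0.956, 0.001], [0.001, 0.001, -1.0]]
ft_force: [-0.2, -0.8, 0.1]
opening: 0.0857
grasp_force: 0.0
```

```bash
python3 - <<'E'
from h import *
c,im,hsv=img("wrist"); np.savez("w6.npz",im=im,**c); cv2.imwrite("pics/w6.png",im[:,:,::-1])
H,S,V=[hsv[...,i].astype(int) for i in range(3)]
for k in blobs(((H>=17)&(H<23)&(S>180)&(V>100)).astype(np.uint8)*255,(150,0,500,400),80): print("brass",rect(c,k,.022),len(k),k.mean(0))
for k in blobs((S<70)&(V>60),(200,100,440,400),800): print("stone",rect(c,k,.044),k.mean(0))
c,im,hsv=img("top"); np.savez("t6.npz",im=im,**c);H,S,V=[hsv[...,i].astype(int) for i in range(3)]
rows((.4,-.2,.3),104.6)
E
```

```text
brass [ 422.6 -334.1   70.    15.5   72.9] 165 [322.21818182 131.69090909]
brass [ 559.5 -377.2   69.2   14.6   72.8] 142 [321.99295775 263.61971831]
stone [ 490.8 -355.7  108.2   45.3  -17.2] [321.8440678  202.96610169]
grasp pt [ 0.492  -0.3552  0.2651] closing yaw 72.85 shift mm [133.7 121.2 -34.5] turn z -31.75 (alt 148.2 ) j6 -0.54
```

View pics/w6.png

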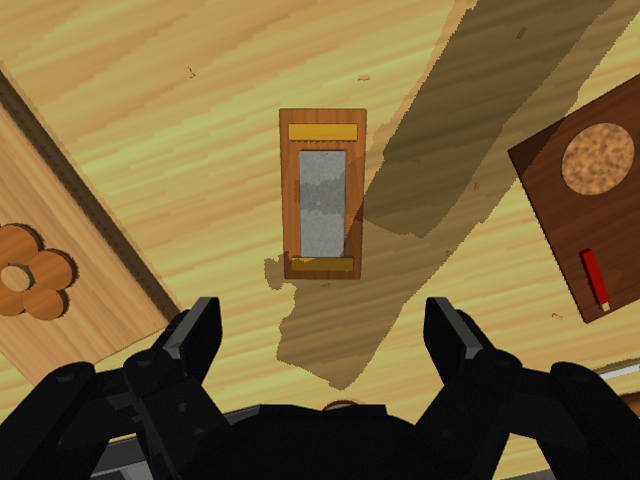

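The stone lies flat and central between the stops: centre (490.8,-355.7) mm against the holder's (491.1,-355.7), yaw within 0.3°. Next: back to the side mat, with a look.

move_arm(translation=[[0,0,-0.01],[0,0,-0.02],[0,0,-0.02],[0,0,-0.02],[0,0,-0.02]], angular=[[0,0,-8],[0,0,-16],[0,0,-24],[0,0,-31.75],[0,0,-31.75]])

```text
time: 34.15
position: [0.4922, -0.3555, 0.3394]
tool_rot: [[-0.967, -0.254, -0.001], [-0.254, 0.967, 0.001], [0.001, 0.001, -1.0]]
ft_force: [0.4, -0.2, -0.5]
opening: 0.0856
grasp_force: 0.0
```

move_arm(translation=[[-0.0067,0.0448,0],[-0.0135,0.0895,0],[-0.0202,0.1343,0],[-0.027,0.179,0],[-0.0337,0.2239,0]], angular=[[0,0,0],[0,0,0],[0,0,0],[0,0,0],[0,0,0]])

```text
time: 34.65
position: [0.4678, -0.1288, 0.3397]
tool_rot: [[-0.969, -0.247, -0.001], [-0.247, 0.969, 0.0], [0.001, 0.001, -1.0]]
ft_force: [0.8, 0.6, 0.4]
opening: 0.0853
grasp_force: 0.0
```

move_arm(translation=[[-0.0067,0.0448,0],[-0.0135,0.0895,0],[-0.0202,0.1343,0],[-0.027,0.179,0],[-0.0337,0.2239,0]], angular=[[0,0,0],[0,0,0],[0,0,0],[0,0,0],[0,0,0]])

```text
time: 35.15
position: [0.444, 0.0963, 0.3399]
tool_rot: [[-0.969, -0.247, -0.0], [-0.247, 0.969, -0.0], [0.0, 0.0, -1.0]]
ft_force: [0.8, -0.3, -0.2]
opening: 0.0856
grasp_force: 0.0
```

move_arm(translation=[[-0.0067,0.0448,0],[-0.0135,0.0895,0],[-0.0202,0.1343,0],[-0.027,0.179,0],[-0.0337,0.2239,0]], angular=[[0,0,0],[0,0,0],[0,0,0],[0,0,0],[0,0,0]])

```text
time: 35.65
position: [0.4201, 0.3216, 0.3397]
tool_rot: [[-0.969, -0.248, -0.001], [-0.248, 0.969, -0.0], [0.001, -0.0, -1.0]]
ft_force: [1.3, -0.6, 0.5]
opening: 0.0855
grasp_force: 0.0
```

move_arm(translation=[[0,0,0],[0,0,0],[0,0,0]], angular=[[0,0,0],[0,0,0],[0,0,0]])

```text
time: 35.95
position: [0.421, 0.319, 0.34]
tool_rot: [[-0.968, -0.25, -0.001], [-0.25, 0.968, -0.001], [0.001, -0.0, -1.0]]
ft_force: [0.1, -0.4, 1.5]
opening: 0.0852
grasp_force: 0.0
```

```bash
python3 - <<'E'
from h import *
c,im,hsv=img("wrist"); np.savez("w7.npz",im=im,**c); cv2.imwrite("pics/w7.png",cv2.resize(im[:440,130:570,::-1],None,fx=1.36,fy=1.36,interpolation=cv2.INTER_CUBIC))
rows((.463,.335,.139),104.6)
E
```

```text
grasp pt [0.4212 0.3187 0.2863] closing yaw 104.44 shift mm [-44.6   5.4 147.3] turn z -0.16 (alt 179.8 ) j6 0.15
```

View pics/w7.png

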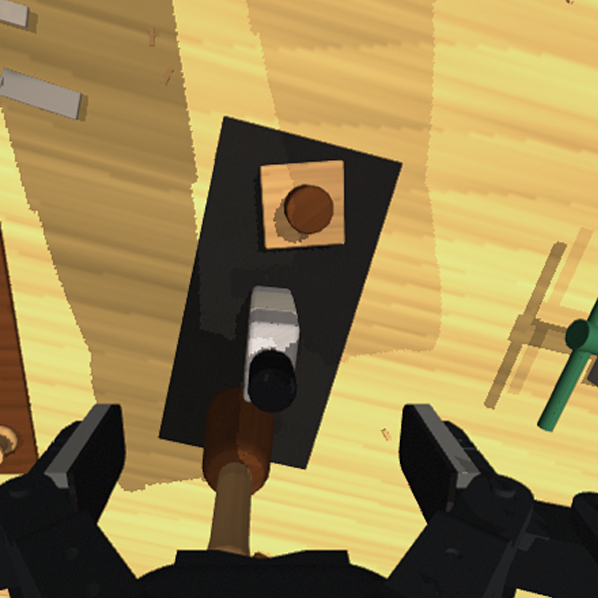

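The block's top corners are at crop (261,166),(343,160),(345,243),(266,249), with the knob at (309,207). The tin's foot edge is near y≈290 with its cap at (272,388), and the mallet stands upright behind. Next I measure the block and tin yaw from the contours.

```bash
python3 - <<'E'
from h import *
d=np.load("w7.npz"); c={k:d[k] for k in ("fx","fy","cx","cy","world_from_camera")}; im=d["im"]
hsv=cv2.cvtColor(im,cv2.COLOR_RGB2HSV); H,S,V=[hsv[...,i].astype(int) for i in range(3)]
f=lambda L:[(x/1.36+130-.15,y/1.36-.15) for x,y in L]
print("knob",cast(c,f([(309,207)]),.095).round(4),"cap",cast(c,f([(272,388)]),.153).round(4))
m=((S>60)&(V>60)).astype(np.uint8)*255
for k in blobs(m,tuple(np.array([*f([(245,150)])[0],*f([(358,255)])[0]],int)),800): print("block",rect(c,k,.043),len(k))
# tin: grey/white mask
x0,y0,x1,y1=np.array([*f([(235,275)])[0],*f([(310,420)])[0]],int)
m=((S<80)&(V>75)).astype(np.uint8)*255
k=blobs(m,(x0,y0,x1,y1),300)[0]; M=np.zeros(m.shape,np.uint8); cv2.drawContours(M,[k.reshape(-1,1,2)],-1,255,-1)
cols=np.where(M.any(0))[0]; top=M.argmax(0)[cols]; print(list(zip(cols,top)))
for r in range(y0,y1,4):
    q=np.where(M[r])[0]; print(r,(q[0],q[-1]) if len(q) else None,end='; ')
print(); np.save("tinmask.npy",M)
for r in range(y0,y1,4): print(r,V[r,x0:x1:4],S[r,(x0+x1)//2])
E
```

```text
knob [[0.359  0.3345 0.095 ]] cap [[0.4633 0.336  0.153 ]]
block [360.8 335.3  62.3  62.2 -71.7] 240
[(np.int64(309), np.int64(286)), (np.int64(310), np.int64(269)), (np.int64(311), np.int64(258)), (np.int64(312), np.int64(248)), (np.int64(313), np.int64(235)), (np.int64(314), np.int64(224)), (np.int64(315), np.int64(216)), (np.int64(316), np.int64(213)), (np.int64(317), np.int64(211)), (np.int64(318), np.int64(211)), (np.int64(319), np.int64(210)), (np.int64(320), np.int64(210)), (np.int64(321), np.int64(211)), (np.int64(322), np.int64(211)), (np.int64(323), np.int64(211)), (np.int64(324), np.int64(211)), (np.int64(325), np.int64(211)), (np.int64(326), np.int64(211)), (np.int64(327), np.int64(211)), (np.int64(328), np.int64(211)), (np.int64(329), np.int64(211)), (np.int64(330), np.int64(211)), (np.int64(331), np.int64(211)), (np.int64(332), np.int64(211)), (np.int64(333), np.int64(212)), (np.int64(334), np.int64(212)), (np.int64(335), np.int64(212)), (np.int64(336), np.int64(212)), (np.int64(337), np.int64(212)), (np.int64(338), np.int64(212)), (np.int64(339), np.int64(212)), (np.in
[... 2100 characters left out ...]
22  48 136   2  10  13  13  14  15  89 102  35  36] 46
266 [ 22  22  53  72  11  10  10  11  11  12  11 100  35  36] 51
270 [20 23 81  6 14 10  8 11 12  8  9 82 36 37] 32
274 [ 22  21 108   7  11  20  18  17  15  14  10  18  37  34] 35
278 [ 20  22 104  13  20  20  30  18  19  14  13  11  36  38] 24
282 [ 23  26 104  19  18  17  19  20  19  18  17  23  38  36] 38
286 [ 39  40 124  20  18  19  15  20  19  19  19  23  37  38] 30
290 [ 41  50 130  16  17  19  17  21  18  17  15  17  34  36] 26
294 [40 42 87 58 17 17 18 17 15 18 18 36 38 36] 17
298 [39 39 50 51 22 17 20 16 17 17 14 36 36 38] 27
302 [36 39 49 51 52 46 22 15 20 33 37 37 38 37] 40
306 [37 50 51 51 55 51 49 46 31 37 38 36 37 34] 191
```

```bash
python3 - <<'E'
from h import *
d=np.load("w7.npz"); c={k:d[k] for k in ("fx","fy","cx","cy","world_from_camera")}; im=d["im"]
g=cv2.cvtColor(im,cv2.COLOR_RGB2GRAY).astype(float)
def edge(line,lo,hi,thr):  # first subpixel crossing of thr
    s=line[lo:hi]; i=np.where((s[:-1]<thr)&(s[1:]>=thr))[0][0]; return lo+i+(thr-s[i])/(s[i+1]-s[i])
def yaw(P,z):
    w=cast(c,P,z)[:,:2]; vx,vy,x,y=cv2.fitLine((w*1000).astype(np.float32),cv2.DIST_HUBER,0,.01,.01).ravel(); r=(w*1000-[x,y])@[-vy,vx]
    return round(float(np.degrees(np.arctan2(vy,vx))%180),1),round(float(np.ptp(w,0).max()),4),round(float(r.std()),2)
P=[(x,edge(g[:,x],204,220,75)) for x in range(319,341)]; print("foot",yaw(P,.003))
P=[(edge(g[r],303,318,75),r) for r in range(242,292)]; print("top left edge",yaw(P,.113),P[0],P[-1])
P=[(edge(g[r,::-1],639-356,639-338,70),r) for r in range(246,270)]; P=[(639-a,b) for a,b in P]; print("top right edge",yaw(P,.113),P[0],P[-1])
P=[(x,edge(g[:,x],232,246,150)) for x in range(317,346)]; print("front top",yaw(P,.113))
E
```

```text
foot (99.2, 0.0249, 0.14)
top left edge (9.9, 0.0479, 0.15) (np.float64(312.4807692307692), 242) (np.float64(308.6078431372549), 291)
top right edge (8.5, 0.0222, 0.13) (np.float64(349.6194690265487), 246) (np.float64(346.52941176470586), 269)
front top (99.6, 0.0248, 0.23)
```

move_arm(translation=[[-0.0225,0.0027,0],[-0.0445,0.0055,0],[-0.0445,0.0055,0],[-0.0445,0.0055,0.035],[-0.0445,0.0055,0.075]], angular=[[0,0,-0.2],[0,0,-0.2],[0,0,-0.2],[0,0,-0.2],[0,0,-0.2]])

```text
time: 36.5
position: [0.4636, 0.3354, 0.2662]
tool_rot: [[-0.967, -0.253, 0.003], [-0.253, 0.968, 0.001], [-0.004, 0.0, -1.0]]
ft_force: [0.3, 1.0, -0.4]
opening: 0.0852
grasp_force: 0.0
```

move_arm(translation=[[0,0,0.035],[0,0,0.06],[0,0,0.0723],[0,0,0.0723],[0,0,0.0723]], angular=[[0,0,0],[0,0,0],[0,0,0],[0,0,0],[0,0,0]])

```text
time: 37.0
position: [0.4631, 0.3361, 0.1945]
tool_rot: [[-0.967, -0.255, 0.001], [-0.255, 0.967, 0.0], [-0.002, 0.0, -1.0]]
ft_force: [0.1, -0.3, 1.0]
opening: 0.0853
grasp_force: 0.0
```

move_arm(translation=[[0,0,0],[0,0,0],[0,0,0],[0,0,0],[0,0,0]], angular=[[0,0,0],[0,0,0],[0,0,0],[0,0,0],[0,0,0]], fingers=1, newtons=50)

```text
time: 37.5
position: [0.4629, 0.3364, 0.1937]
tool_rot: [[-0.967, -0.255, 0.001], [-0.255, 0.967, 0.0], [-0.001, -0.0, -1.0]]
ft_force: [-0.2, -0.6, 5.2]
opening: 0.0286
grasp_force: 49.2
```

move_arm(translation=[[0,0,0],[0,0,0]], angular=[[0,0,0],[0,0,0]])

```text
time: 37.7
position: [0.4629, 0.3364, 0.1937]
tool_rot: [[-0.967, -0.255, 0.001], [-0.255, 0.967, 0.0], [-0.001, -0.0, -1.0]]
ft_force: [-0.4, -0.9, 5.3]
opening: 0.0288
grasp_force: 49.2
```

```bash
python3 - <<'E'
from h import *
rows((.653,.0202,.144),109.3)
E
```

```text
grasp pt [0.4629 0.3364 0.1398] closing yaw 104.79 shift mm [-103.  -354.2   -4.1] turn z -4.51 (alt 175.5 ) j6 0.14
```

move_arm(translation=[[0,0,-0.015],[0,0,-0.045],[0,0,-0.08],[0,0,-0.1],[0,0,-0.1]], angular=[[0,0,0],[0,0,0],[0,0,0],[0,0,0],[0,0,0]])

```text
time: 38.2
position: [0.4636, 0.3368, 0.2968]
tool_rot: [[-0.967, -0.255, 0.005], [-0.255, 0.967, 0.002], [-0.005, 0.001, -1.0]]
ft_force: [0.3, 0.5, -2.8]
opening: 0.0291
grasp_force: 49.6
```

move_arm(translation=[[-0.005,-0.016,0],[-0.014,-0.048,0],[-0.024,-0.085,0],[-0.036,-0.125,0],[-0.05,-0.17,0]], angular=[[0,0,0],[0,0,0],[0,0,0],[0,0,0],[0,0,0]])

```text
time: 38.7
position: [0.5543, 0.1829, 0.291]
tool_rot: [[-0.967, -0.256, -0.003], [-0.256, 0.967, -0.0], [0.003, 0.0, -1.0]]
ft_force: [0.8, 0.2, -2.3]
opening: 0.0288
grasp_force: 49.7
```

move_arm(translation=[[-0.012,-0.042,0],[-0.024,-0.085,0],[-0.037,-0.128,0],[-0.048,-0.165,0],[-0.053,-0.1842,0]], angular=[[0,0,0],[0,0,0],[0,0,0],[0,0,-2.5],[0,0,-4.5]])

```text
time: 39.2
position: [0.6532, 0.0161, 0.2902]
tool_rot: [[-0.944, -0.329, -0.003], [-0.329, 0.944, -0.0], [0.003, 0.001, -1.0]]
ft_force: [-0.3, -0.4, -2.7]
opening: 0.0289
grasp_force: 49.9
```

move_arm(translation=[[0,0,0],[0,0,0.03],[0,0,0.06],[0,0,0.08],[0,0,0.088]], angular=[[0,0,0],[0,0,0],[0,0,0],[0,0,0],[0,0,0]])

```text
time: 39.7
position: [0.6506, 0.0207, 0.201]
tool_rot: [[-0.944, -0.33, -0.006], [-0.33, 0.944, 0.001], [0.005, 0.003, -1.0]]
ft_force: [-0.8, -0.4, -2.8]
opening: 0.0288
grasp_force: 50.0
```

move_arm(translation=[[0,0,0],[0,0,0.002],[0,0,0.002],[0,0,0.002]], angular=[[0,0,0],[0,0,0],[0,0,0],[0,0,0]])

```text
time: 40.1
position: [0.6531, 0.0201, 0.2042]
tool_rot: [[-0.944, -0.33, 0.002], [-0.33, 0.944, -0.0], [-0.001, -0.001, -1.0]]
ft_force: [-0.4, 0.1, -2.6]
opening: 0.0286
grasp_force: 50.0
```

```bash
python3 - <<'E'
from h import *
rows((.653,.0202,.1448),109.3)
E
```

```text
grasp pt [0.6532 0.0201 0.1503] closing yaw 109.3 shift mm [0.2 0.2 5.5] turn z -0.0 (alt 180.0 ) j6 -0.51
```

move_arm(translation=[[0,0,0.002],[0,0,0.0035],[0,0,0.0045],[0,0,0.0052],[0,0,0.0052]], angular=[[0,0,0],[0,0,0],[0,0,0],[0,0,0],[0,0,0]])

```text
time: 40.6
position: [0.6529, 0.0201, 0.1988]
tool_rot: [[-0.944, -0.33, 0.001], [-0.33, 0.944, -0.0], [-0.001, -0.001, -1.0]]
ft_force: [-3.0, -0.0, 5.2]
opening: 0.0285
grasp_force: 50.8
```

move_arm(translation=[[0,0,0.0005],[0,0,0.0005]], angular=[[0,0,0],[0,0,0]])

```text
time: 40.8
position: [0.653, 0.0201, 0.1988]
tool_rot: [[-0.944, -0.33, 0.001], [-0.33, 0.944, -0.0], [-0.001, -0.001, -1.0]]
ft_force: [-2.8, 0.2, 7.9]
opening: 0.0284
grasp_force: 51.1
```

move_arm(translation=[[0,0,0],[0,0,0],[0,0,0],[0,0,0],[0,0,0]], angular=[[0,0,0],[0,0,0],[0,0,0],[0,0,0],[0,0,0]], fingers=-1)

```text
time: 41.3
position: [0.6526, 0.0201, 0.1972]
tool_rot: [[-0.944, -0.33, -0.0], [-0.33, 0.944, -0.0], [0.0, -0.0, -1.0]]
ft_force: [0.0, 0.3, 0.7]
opening: 0.0854
grasp_force: 0.0
```

move_arm(translation=[[0,0,-0.015],[0,0,-0.045],[0,0,-0.085],[0,0,-0.12],[0,0,-0.14]], angular=[[0,0,0],[0,0,0],[0,0,0],[0,0,0],[0,0,0]])

```text
time: 41.8
position: [0.6531, 0.0201, 0.3424]
tool_rot: [[-0.944, -0.331, 0.005], [-0.331, 0.944, -0.001], [-0.004, -0.002, -1.0]]
ft_force: [-0.1, -0.6, 0.3]
opening: 0.0857
grasp_force: 0.0
```

move_arm(translation=[[0.025,0,0],[0.045,0,0],[0.045,0,0],[0.045,0,0]], angular=[[0,0,2.5],[0,0,4.7],[0,0,4.7],[0,0,4.7]])

```text
time: 42.2
position: [0.6103, 0.0052, 0.3386]
tool_rot: [[-0.968, -0.252, 0.002], [-0.252, 0.968, -0.0], [-0.001, -0.001, -1.0]]
ft_force: [0.6, -0.1, -0.3]
opening: 0.0858
grasp_force: 0.0
```

```bash
cat > tin.py <<'E'
from h import *
c,im,hsv=img("wrist"); np.savez("w8.npz",im=im,**c)
g=cv2.cvtColor(im,cv2.COLOR_RGB2GRAY).astype(float); S=hsv[...,1].astype(int); V=hsv[...,2].astype(int)
# expected corners of the tin on its mat
t=np.radians(14.2); ux=np.array([np.cos(t),np.sin(t),0]); uy=np.array([-np.sin(t),np.cos(t),0]); o=np.array([.653,.0202,.008])
for n,a,b,z in (("foot",-30,17,0),("front top",-30,17,.110),):
    print(n,proj(c,[o+ux*a/1e3+uy*s*b/1e3+[0,0,z] for s in(-1,1)]).round(1).tolist())
print("mat",proj(c,[o+ux*a/1e3+uy*b/1e3 for a,b in((-37,-25),(-37,25),(37,25),(37,-25))]).round(1).tolist(),"cap",proj(c,o+[0,0,.15]).round(1))
m=((S<80)&(V>60)).astype(np.uint8)*255
for k in blobs(m,(240,150,420,330),300): print(k.min(0),k.max(0))
rows((.36,.335,.0783),104.6)
x0=300
for r in range(185,285,6): print(r,V[r,x0:360:4],S[r,x0:360:8])
E
python3 tin.py
```

```text
foot [[311.5, 208.8], [340.3, 209.0]]
front top [[307.7, 236.6], [346.5, 236.9]]
mat [[304.6, 202.9], [347.3, 203.2], [345.6, 262.1], [305.1, 261.8]] cap [[327.3 288. ]]
[308 212] [345 298]
grasp pt [0.6106 0.0053 0.2843] closing yaw 104.63 shift mm [159.5 382.4 205.6] turn z 0.03 (alt -180.0 ) j6 -0.46
185 [57 58 58 58 58 58 58 60 58 60 61 61 60 50 48] [192 193 185 189 198 180 191 175]
191 [64 64 65 64 64 65 64 66 61 61 61 62 47 47 49] [191 192 195 191 180 184 179 187]
197 [63 47 61 63 61 51 63 49 49 49 48 48 49 48 50] [182 196 184 186 182 186 198 189]
203 [46 53 88 82 81 84 94 79 72 82 90 73 47 46 48] [222 159 164 157 159 161 179 202]
209 [ 48  56 113 109  90  86  88  82  97 103  92  84  46  50  48] [170 162 159 159 163 155 183 191]
215 [57 51 83 72 84 83 80 81 82 80 91 89 45 48 47] [192 163  27  19  28 120 198 195]
221 [ 63  69 118  93  98  96  96  96  98  98  95  82  47  48  48] [186 160  42  37  36  38 184 197]
227 [ 59  65 113  96  99  99 100  98  98  99  98 105  45  48  90] [186 160  41  36  36  39 193 190]
233 [ 58  64 123  77  77  77  78  80  78  77  78  83  46  55  88] [189 143  23  20  20  20 194 194]
239 [63 63 93 88 84 89 87 88 88 87 85 73 92 92 90] [178 115  18  23  20  21 191 193]
245 [ 61  63  93 107 105 106 107 105 104 105 104  90  88  89  87] [192  41  22  19  20  20 185 188]
251 [ 59  57  97 140 130 137 134 128 103 103 105  93  87  99  99] [177  45  20  23  22  22 188 191]
257 [ 62  59  92 137 134 136 110 104 107 103 104  92  87 101 101] [181  36  21  21  24  22 182 187]
263 [ 62  62  87 135  18   9  13  10   9  24 107  88 106 104 105] [193  35  28  39  57  21 183 180]
269 [ 61  62  94   6   9  10  10   7  10   9   9  86  99 100 101] [188  14 113  51  26  28 188 179]
275 [60 60 96  9  6  9 17 16 14 11 11 87 96 96 96] [191  13 128   0  18  70 191 194]
281 [137 135  81  15  19  16  13  11  15  14  12 112 223 223 224] [138   9  54  39  85  43 129 132]
```

```bash
cat > tin2.py <<'E'
from h import *
import sys
def load(f):
    d=np.load(f); return {k:d[k] for k in ("fx","fy","cx","cy","world_from_camera")},d["im"]
def cross(s,lo,hi,thr,up):
    s=s.astype(float); r=range(lo,hi) if hi>lo else range(lo,hi,-1)
    for i in r:
        j=i+(1 if hi>lo else -1); a,b=s[i],s[j]
        if (a<thr<=b) if up else (a>thr>=b): return i+(j-i)*(thr-a)/(b-a)
def line(c,P,z):
    P=[p for p in P if None not in p]; w=cast(c,P,z)[:,:2]*1000
    vx,vy,x,y=cv2.fitLine(w.astype(np.float32),cv2.DIST_HUBER,0,.01,.01).ravel()
    return round(float(np.degrees(np.arctan2(vy,vx))%180),1),round(float(x),1),round(float(y),1),len(P)
# w8: tin on its mat, by saturation
c,im=load("w8.npz"); hsv=cv2.cvtColor(im,cv2.COLOR_RGB2HSV); S=cv2.GaussianBlur(hsv[...,1],(3,3),0)
F=line(c,[(x,cross(S[:,x],204,220,95,False)) for x in range(315,337)],.008)
L=line(c,[(cross(S[r],301,320,95,False),r) for r in range(243,262)],.118)
R=line(c,[(cross(S[r],358,335,95,False),r) for r in range(243,262)],.118)
print("w8 foot",F,"left",L,"right",R)
t=np.radians(14.2); ux=np.array([np.cos(t),np.sin(t)]); uy=np.array([-ux[1],ux[0]]); o=np.array([653,20.2])
for n,q in(("foot",F),("L",L),("R",R)): d=np.array(q[1:3])-o; print(n,"along x",round(d@ux,1),"along y",round(d@uy,1))
M=[(x,cross(S[:,x],190,208,172,False)) for x in range(310,342)]; q=line(c,M,.008); print("mat front",q,(np.array(q[1:3])-o)@ux)
# w7: tin on the side mat, same edges vs centre
c,im=load("w7.npz"); g=cv2.cvtColor(im,cv2.COLOR_RGB2GRAY)
F=line(c,[(x,cross(g[:,x],202,220,75,True)) for x in range(319,341)],.003)
t=np.radians(9.5); ux=np.array([np.cos(t),np.sin(t)]); print("w7 foot",F,(np.array(F[1:3])-[463,336])@ux)
E
python3 tin2.py
```

```text
w8 foot (104.0, 627.0, 14.3, 22) left (13.9, 642.5, -0.2, 19) right (14.8, 632.4, 31.7, 19)
foot along x -26.7 along y 0.7
L along x -15.2 along y -17.2
R along x -17.1 along y 16.2
mat front (105.0, 616.6, 10.4, 32) -37.691823117795295
w7 foot (99.2, 436.6, 331.4, 22) -26.797158867542006
```

```bash
cat >> tin2.py <<'E'
print('---')
q=line(c,[(x,cross(g[:,x],232,248,150,True)) for x in range(318,330)],.113); print("w7 front top",q,(np.array(q[1:3])-[463,336])@ux)
print(g[224:260,322]); print(g[200:216,330])
c,im=load("w8.npz"); g=cv2.cvtColor(im,cv2.COLOR_RGB2GRAY); print(g[224:264,316],g[224:264,330]); print(g[203:222,330])
from math import radians
# cap outline: dark blob
V=cv2.cvtColor(im,cv2.COLOR_RGB2HSV)[...,2]
for k in blobs((V<28).astype(np.uint8)*255,(300,255,356,325),200): 
    print(k.min(0),k.max(0)); b=k[k[:,1]>k[:,1].max()-14]; (cc,r)=cv2.minEnclosingCircle(b.astype(np.float32)); print(cc,r,cast(c,cc,.158).round(4))
    w=cast(c,k,.158)[:,:2]*1000; t=np.radians(14.2); print("far edge along x",((w-o)@[np.cos(t),np.sin(t)]).max().round(1))
E
python3 tin2.py | sed -n '/---/,$p'
```

```text
---
w7 front top (98.6, 436.9, 324.8, 12) -27.590587385761353
[126 128 139 112  98  99 100  99 100  99 100  96 119 158 178 189 191 192
 196 197 197 198 200 196 214 224 226 223 221 221 226 159 134 108  65  25]
[ 29  27  29  30  30  31  30  29  32  29  27  76  99 102 104 119]
[ 93  94  93  93  95  85  75  72  72  73  73  72  74  73  74  81  92  98
 101 102 100 100 102 102 102 102 100 125 131 132 132 131 128 128 130 130
 132 111  63  17] [ 93  94  95  93  94  94  79  76  76  76  77  76  77  75  77  85  96 101
 100 101 102 102 102 100  99 101 101 100  99  98  98 100 100 100 104  86
  36   4   6  10]
[55 61 64 68 70 67 66 68 70 75 77 76 78 89 92 91 92 93 91]
[309 260] [343 306]
(326.0, 293.5) 17.007450103759766 [[0.6579 0.0204 0.158 ]]
far edge along x 15.9
```

move_arm(translation=[[0.0175,0.042,0],[0.035,0.084,0],[0.0525,0.126,0],[0.07,0.168,0],[0.0875,0.21,0]], angular=[[0,0,0],[0,0,0],[0,0,0],[0,0,0],[0,0,0]])

```text
time: 42.75
position: [0.4718, 0.188, 0.3376]
tool_rot: [[-0.968, -0.252, 0.0], [-0.252, 0.968, 0.0], [-0.0, 0.0, -1.0]]
ft_force: [0.8, 0.5, 1.4]
opening: 0.0854
grasp_force: 0.0
```

move_arm(translation=[[0.0175,0.042,0],[0.035,0.084,0],[0.0525,0.126,0],[0.072,0.1724,0],[0.072,0.1724,0]], angular=[[0,0,0],[0,0,0],[0,0,0],[0,0,0],[0,0,0]])

```text
time: 43.25
position: [0.3562, 0.3392, 0.3381]
tool_rot: [[-0.966, -0.259, -0.0], [-0.259, 0.966, 0.001], [-0.0, 0.001, -1.0]]
ft_force: [1.5, -0.8, -0.4]
opening: 0.0856
grasp_force: 0.0
```

move_arm(translation=[[0,0,0.04],[0,0,0.085],[0,0,0.125],[0,0,0.16],[0,0,0.18]], angular=[[0,0,0],[0,0,0],[0,0,0],[0,0,0],[0,0,0]])

```text
time: 43.75
position: [0.3588, 0.3347, 0.1544]
tool_rot: [[-0.968, -0.253, -0.003], [-0.253, 0.968, -0.002], [0.003, -0.001, -1.0]]
ft_force: [-0.0, -0.5, 0.5]
opening: 0.0853
grasp_force: 0.0
```

move_arm(translation=[[0,0,0.01],[0,0,0.02],[0,0,0.0256],[0,0,0.0256],[0,0,0.0256]], angular=[[0,0,0],[0,0,0],[0,0,0],[0,0,0],[0,0,0]])

```text
time: 44.25
position: [0.3599, 0.3354, 0.1326]
tool_rot: [[-0.968, -0.252, 0.001], [-0.252, 0.968, 0.0], [-0.001, 0.0, -1.0]]
ft_force: [0.1, 0.1, 0.5]
opening: 0.0851
grasp_force: 0.0
```

move_arm(translation=[[0,0,0],[0,0,0],[0,0,0],[0,0,0],[0,0,0]], angular=[[0,0,0],[0,0,0],[0,0,0],[0,0,0],[0,0,0]], fingers=1, newtons=50)

```text
time: 44.75
position: [0.3596, 0.3353, 0.1321]
tool_rot: [[-0.968, -0.252, 0.001], [-0.252, 0.968, 0.0], [-0.001, 0.0, -1.0]]
ft_force: [-0.8, 0.6, 2.8]
opening: 0.0308
grasp_force: 49.4
```

move_arm(translation=[[0,0,0],[0,0,0]], angular=[[0,0,0],[0,0,0]])

```text
time: 44.95
position: [0.3596, 0.3353, 0.1321]
tool_rot: [[-0.968, -0.252, 0.001], [-0.252, 0.968, 0.0], [-0.001, 0.0, -1.0]]
ft_force: [-2.3, 0.5, 4.4]
opening: 0.0307
grasp_force: 49.6
```

```bash
python3 - <<'E'
from h import *
rows((.513,.0336,.083),100.7)
E
```

```text
grasp pt [0.3596 0.3353 0.0782] closing yaw 104.6 shift mm [ -72.3 -330.7   -4.8] turn z 3.9 (alt -176.1 ) j6 0.23
```

move_arm(translation=[[0,0,-0.015],[0,0,-0.045],[0,0,-0.08],[0,0,-0.1],[0,0,-0.1]], angular=[[0,0,0],[0,0,0],[0,0,0],[0,0,0],[0,0,0]])

```text
time: 45.45
position: [0.3606, 0.3357, 0.2353]
tool_rot: [[-0.968, -0.252, 0.004], [-0.252, 0.968, 0.002], [-0.005, 0.001, -1.0]]
ft_force: [1.0, 0.3, -2.9]
opening: 0.0308
grasp_force: 49.9
```

move_arm(translation=[[-0.003,-0.015,0],[-0.01,-0.045,0],[-0.018,-0.08,0],[-0.026,-0.12,0],[-0.036,-0.165,0]], angular=[[0,0,0],[0,0,0],[0,0,0],[0,0,0],[0,0,0]])

```text
time: 45.95
position: [0.4355, 0.1834, 0.2305]
tool_rot: [[-0.967, -0.253, -0.002], [-0.253, 0.967, -0.0], [0.002, 0.0, -1.0]]
ft_force: [0.6, 0.5, -2.4]
opening: 0.0309
grasp_force: 50.1
```

move_arm(translation=[[-0.01,-0.045,0],[-0.02,-0.09,0],[-0.029,-0.13,0],[-0.036,-0.1657,0],[-0.036,-0.1657,0]], angular=[[0,0,0],[0,0,0],[0,0,0],[0,0,2],[0,0,3.9]])

```text
time: 46.45
position: [0.5133, 0.0295, 0.2301]
tool_rot: [[-0.984, -0.18, -0.002], [-0.18, 0.984, -0.001], [0.002, -0.001, -1.0]]
ft_force: [-0.1, 0.9, -1.9]
opening: 0.0308
grasp_force: 50.5
```

move_arm(translation=[[0,0,0],[0,0,0.03],[0,0,0.06],[0,0,0.08],[0,0,0.088]], angular=[[0,0,0],[0,0,0],[0,0,0],[0,0,0],[0,0,0]])

```text
time: 46.95
position: [0.5105, 0.0343, 0.1408]
tool_rot: [[-0.982, -0.188, -0.004], [-0.188, 0.982, 0.001], [0.004, 0.002, -1.0]]
ft_force: [-0.1, 1.0, -3.5]
opening: 0.0311
grasp_force: 50.5
```

move_arm(translation=[[0,0,0],[0,0,0.002],[0,0,0.002],[0,0,0.002]], angular=[[0,0,0],[0,0,0],[0,0,0],[0,0,0]])

```text
time: 47.35
position: [0.513, 0.0332, 0.1428]
tool_rot: [[-0.983, -0.186, 0.002], [-0.186, 0.983, -0.0], [-0.001, -0.001, -1.0]]
ft_force: [-0.1, 1.0, -3.0]
opening: 0.0309
grasp_force: 50.5
```

```bash
python3 - <<'E'
from h import *
rows((.513,.0336,.0832),100.7)
E
```

```text
grasp pt [0.5131 0.0332 0.0889] closing yaw 100.71 shift mm [0.1 0.5 5.7] turn z 0.01 (alt -180.0 ) j6 -0.38
```

move_arm(translation=[[0,0.0004,0.002],[0,0.0004,0.0035],[0,0.0004,0.0047],[0,0.0004,0.0055],[0,0.0004,0.0058]], angular=[[0,0,0],[0,0,0],[0,0,0],[0,0,0],[0,0,0]])

```text
time: 47.85
position: [0.5125, 0.0337, 0.1371]
tool_rot: [[-0.983, -0.186, 0.0], [-0.186, 0.983, -0.0], [-0.0, -0.0, -1.0]]
ft_force: [-5.2, 1.6, 11.3]
opening: 0.0311
grasp_force: 51.7
```

move_arm(translation=[[0,0,0.0004],[0,0,0.0004]], angular=[[0,0,0],[0,0,0]])

```text
time: 48.05
position: [0.5125, 0.0337, 0.1371]
tool_rot: [[-0.983, -0.186, 0.001], [-0.186, 0.983, -0.0], [-0.001, -0.0, -1.0]]
ft_force: [-6.6, 1.6, 12.9]
opening: 0.0309
grasp_force: 52.1
```

move_arm(translation=[[0,0,0],[0,0,0],[0,0,0],[0,0,0],[0,0,0]], angular=[[0,0,0],[0,0,0],[0,0,0],[0,0,0],[0,0,0]], fingers=-1)

```text
time: 48.55
position: [0.5124, 0.0336, 0.1355]
tool_rot: [[-0.983, -0.186, -0.0], [-0.186, 0.983, -0.0], [0.0, -0.0, -1.0]]
ft_force: [0.9, 1.0, -1.1]
opening: 0.0854
grasp_force: 0.0
```

move_arm(translation=[[0,0,-0.015],[0,0,-0.05],[0,0,-0.1],[0,0,-0.15],[0,0,-0.195]], angular=[[0,0,0],[0,0,0],[0,0,0],[0,0,0],[0,0,0]])

```text
time: 49.05
position: [0.5121, 0.0337, 0.3344]
tool_rot: [[-0.983, -0.186, 0.002], [-0.186, 0.983, -0.001], [-0.002, -0.001, -1.0]]
ft_force: [1.0, 0.4, 0.5]
opening: 0.0854
grasp_force: 0.0
```

move_arm(translation=[[0,0,0],[0,0,0],[0,0,0]], angular=[[0,0,0],[0,0,0],[0,0,0]])

```text
time: 49.35
position: [0.5121, 0.0337, 0.3301]
tool_rot: [[-0.983, -0.186, -0.001], [-0.186, 0.983, 0.0], [0.001, 0.0, -1.0]]
ft_force: [-0.4, -0.8, -1.2]
opening: 0.0854
grasp_force: 0.0
```

```bash
python3 - <<'E'
from h import *
c,im,hsv=img("wrist"); np.savez("w9.npz",im=im,**c)
H,S,V=[hsv[...,i].astype(int) for i in range(3)]
o=np.array([.513,.0336,.048]); q=proj(c,o)[0].astype(int); print(q)
for p in ([0,0],[0,-22],[-25,0],[25,0],[0,-35],[-34,0]): x,y=q+p; print(p,np.median(hsv[y-1:y+2,x-1:x+2].reshape(-1,3),0))
m=((S<150)&(H>13)&(V>60)).astype(np.uint8)*255; m=cv2.morphologyEx(m,cv2.MORPH_CLOSE,np.ones((3,3))); m=cv2.morphologyEx(m,cv2.MORPH_OPEN,np.ones((5,5)))
for k in blobs(m,(q[0]-42,q[1]-45,q[0]+43,q[1]+45),500): print("block",rect(c,k,.048),rect(c,k,.008))
rows((.5654,.3355,.165),100.7)
E
```

```text
[322 206]
[0, 0] [ 12. 190.  70.]
[0, -22] [ 16. 141. 131.]
[-25, 0] [ 16. 140. 104.]
[25, 0] [ 16. 141. 104.]
[0, -35] [ 14. 158. 132.]
[-34, 0] [ 12. 191.  61.]
block [511.   33.2  66.5  61.6  14.1] [519.2  34.8  74.   68.6  14.1]
grasp pt [0.5119 0.0338 0.2757] closing yaw 100.7 shift mm [-108.8  286.5  110.6] turn z -0.0 (alt 180.0 ) j6 -0.38
```

move_arm(translation=[[-0.016,0.041,0],[-0.031,0.082,0],[-0.047,0.123,0],[-0.062,0.164,0],[-0.078,0.205,0]], angular=[[0,0,0],[0,0,0],[0,0,0],[0,0,0],[0,0,0]])

```text
time: 49.9
position: [0.5505, 0.2513, 0.3292]
tool_rot: [[-0.983, -0.186, -0.002], [-0.186, 0.983, -0.001], [0.002, -0.0, -1.0]]
ft_force: [-0.5, -0.6, 0.7]
opening: 0.0856
grasp_force: 0.0
```

move_arm(translation=[[-0.016,0.041,0],[-0.0308,0.0815,0],[-0.0308,0.0815,0],[-0.0308,0.0815,0],[-0.0308,0.0815,0.02]], angular=[[0,0,0],[0,0,0],[0,0,0],[0,0,0],[0,0,0]])

```text
time: 50.4
position: [0.5667, 0.3349, 0.3125]
tool_rot: [[-0.983, -0.185, 0.003], [-0.185, 0.983, 0.001], [-0.003, 0.0, -1.0]]
ft_force: [0.1, 0.8, -0.5]
opening: 0.0852
grasp_force: 0.0
```

move_arm(translation=[[0,0,0.035],[0,0,0.065],[0,0,0.085],[0,0,0.09],[0,0,0.09]], angular=[[0,0,0],[0,0,0],[0,0,0],[0,0,0],[0,0,0]])

```text
time: 50.9
position: [0.5658, 0.3342, 0.2202]
tool_rot: [[-0.983, -0.184, -0.001], [-0.184, 0.983, -0.001], [0.001, -0.0, -1.0]]
ft_force: [0.6, 0.1, 0.9]
opening: 0.0854
grasp_force: 0.0
```

move_arm(translation=[[0,0,0],[0,0,0],[0,0,0],[0,0,0],[0,0,0]], angular=[[0,0,0],[0,0,0],[0,0,0],[0,0,0],[0,0,0]], fingers=1, newtons=60)

```text
time: 51.4
position: [0.5665, 0.3354, 0.2214]
tool_rot: [[-0.983, -0.186, 0.001], [-0.186, 0.983, 0.0], [-0.001, -0.0, -1.0]]
ft_force: [-0.2, -1.4, 4.1]
opening: 0.0261
grasp_force: 58.5
```

move_arm(translation=[[0,0,0],[0,0,0]], angular=[[0,0,0],[0,0,0]])

```text
time: 51.6
position: [0.5665, 0.3354, 0.2214]
tool_rot: [[-0.983, -0.186, 0.001], [-0.186, 0.983, 0.0], [-0.001, -0.0, -1.0]]
ft_force: [-0.3, -0.9, 6.0]
opening: 0.0262
grasp_force: 58.5
```

```bash
python3 - <<'E'
from h import *
rows((.537,-.0593,.170),100.7)
E
```

```text
grasp pt [0.5666 0.3355 0.1675] closing yaw 100.7 shift mm [ 102.3 -382.4   -2.6] turn z -0.0 (alt 180.0 ) j6 0.15
```

move_arm(translation=[[0,0,-0.015],[0,0,-0.045],[0,0,-0.085],[0,0,-0.12],[0,0,-0.14]], angular=[[0,0,0],[0,0,0],[0,0,0],[0,0,0],[0,0,0]])

```text
time: 52.1
position: [0.5661, 0.3355, 0.3644]
tool_rot: [[-0.983, -0.186, 0.003], [-0.186, 0.983, 0.001], [-0.003, 0.001, -1.0]]
ft_force: [0.1, -0.4, -3.8]
opening: 0.0261
grasp_force: 59.2
```

move_arm(translation=[[0.003,-0.012,0],[0.01,-0.036,0],[0.018,-0.068,0],[0.026,-0.1,0],[0.035,-0.135,0]], angular=[[0,0,0],[0,0,0],[0,0,0],[0,0,0],[0,0,0]])

```text
time: 52.6
position: [0.5559, 0.1946, 0.3585]
tool_rot: [[-0.983, -0.186, -0.003], [-0.186, 0.983, -0.0], [0.003, 0.0, -1.0]]
ft_force: [0.9, 0.1, -3.1]
opening: 0.026
grasp_force: 59.3
```

move_arm(translation=[[0.009,-0.035,0],[0.018,-0.07,0],[0.027,-0.104,0],[0.036,-0.138,0],[0.045,-0.17,0]], angular=[[0,0,0],[0,0,0],[0,0,0],[0,0,0],[0,0,0]])

```text
time: 53.1
position: [0.543, 0.0189, 0.3586]
tool_rot: [[-0.983, -0.185, -0.003], [-0.185, 0.983, 0.0], [0.003, 0.001, -1.0]]
ft_force: [-0.0, 0.2, -3.0]
opening: 0.0259
grasp_force: 59.3
```

move_arm(translation=[[0.008,-0.03,0],[0.015,-0.057,0],[0.0203,-0.0774,0],[0.0203,-0.0774,0],[0.0203,-0.0774,0]], angular=[[0,0,0],[0,0,0],[0,0,0],[0,0,0],[0,0,0]])

```text
time: 53.6
position: [0.5378, -0.0594, 0.3591]
tool_rot: [[-0.983, -0.184, -0.002], [-0.184, 0.983, 0.001], [0.002, 0.001, -1.0]]
ft_force: [-0.8, 0.5, -4.0]
opening: 0.0256
grasp_force: 59.5
```

move_arm(translation=[[0,0,0.02],[0,0,0.055],[0,0,0.09],[0,0,0.115],[0,0,0.127]], angular=[[0,0,0],[0,0,0],[0,0,0],[0,0,0],[0,0,0]])

```text
time: 54.1
position: [0.5371, -0.0576, 0.2302]
tool_rot: [[-0.982, -0.187, -0.004], [-0.187, 0.982, 0.002], [0.004, 0.002, -1.0]]
ft_force: [0.2, 0.6, -4.2]
opening: 0.0258
grasp_force: 59.5
```

move_arm(translation=[[0,0,0],[0,0,0],[0,0,0.002],[0,0,0.002],[0,0,0.002]], angular=[[0,0,0],[0,0,0],[0,0,0],[0,0,0],[0,0,0]])

```text
time: 54.6
position: [0.5389, -0.0591, 0.2323]
tool_rot: [[-0.983, -0.186, 0.001], [-0.186, 0.983, -0.0], [-0.001, -0.001, -1.0]]
ft_force: [-0.4, -0.4, -3.3]
opening: 0.0261
grasp_force: 59.5
```

```bash
python3 - <<'E'
from h import *
rows((.539,-.0593,.1725),100.7)
E
```

```text
grasp pt [ 0.5389 -0.0591  0.1784] closing yaw 100.7 shift mm [-0.  -0.2  5.9] turn z -0.0 (alt 180.0 ) j6 -0.54
```

move_arm(translation=[[0,0,0.002],[0,0,0.0035],[0,0,0.0047],[0,0,0.0056],[0,0,0.006]], angular=[[0,0,0],[0,0,0],[0,0,0],[0,0,0],[0,0,0]])

```text
time: 55.1
position: [0.5389, -0.0592, 0.2265]
tool_rot: [[-0.983, -0.186, 0.001], [-0.186, 0.983, -0.001], [-0.001, -0.001, -1.0]]
ft_force: [-1.3, 0.7, 5.2]
opening: 0.0259
grasp_force: 60.0
```

move_arm(translation=[[0,0,0.0003],[0,0,0.0003]], angular=[[0,0,0],[0,0,0]])

```text
time: 55.3
position: [0.539, -0.0592, 0.2265]
tool_rot: [[-0.983, -0.186, 0.002], [-0.186, 0.983, -0.001], [-0.002, -0.001, -1.0]]
ft_force: [-0.6, -0.3, 5.5]
opening: 0.026
grasp_force: 59.9
```

move_arm(translation=[[0,0,0],[0,0,0],[0,0,0],[0,0,0],[0,0,0]], angular=[[0,0,0],[0,0,0],[0,0,0],[0,0,0],[0,0,0]], fingers=-1)

```text
time: 55.8
position: [0.5386, -0.059, 0.2252]
tool_rot: [[-0.983, -0.186, -0.0], [-0.186, 0.983, -0.0], [0.0, -0.0, -1.0]]
ft_force: [-0.1, 0.6, 0.9]
opening: 0.0851
grasp_force: 0.0
```

move_arm(translation=[[0,0,-0.015],[0,0,-0.045],[0,0,-0.085],[0,0,-0.115],[0,0,-0.13]], angular=[[0,0,0],[0,0,0],[0,0,0],[0,0,0],[0,0,0]])

```text
time: 56.3
position: [0.539, -0.0591, 0.3598]
tool_rot: [[-0.983, -0.186, 0.004], [-0.186, 0.983, -0.002], [-0.004, -0.002, -1.0]]
ft_force: [0.4, -0.2, -0.2]
opening: 0.0853
grasp_force: 0.0
```

move_arm(translation=[[0.02,0.02,0],[0.04,0.04,0],[0.04,0.04,0],[0.04,0.04,0]], angular=[[0,0,0],[0,0,0],[0,0,0],[0,0,0]])

```text
time: 56.7
position: [0.4918, -0.027, 0.3566]
tool_rot: [[-0.983, -0.186, 0.002], [-0.186, 0.983, -0.001], [-0.002, -0.001, -1.0]]
ft_force: [1.1, -0.4, 0.9]
opening: 0.0856
grasp_force: 0.0
```

```bash
python3 - <<'E'
from h import *
c,im,hsv=img("wrist"); np.savez("w10.npz",im=im,**c)
E
```

move_arm(translation=[[0,-0.045,0],[0,-0.09,0],[0,-0.135,0],[0,-0.18,0],[0,-0.225,0]], angular=[[0,0,0],[0,0,0],[0,0,0],[0,0,0],[0,0,0]])

```text
time: 57.25
position: [0.5339, -0.2508, 0.3552]
tool_rot: [[-0.983, -0.185, 0.0], [-0.185, 0.983, -0.0], [-0.0, -0.0, -1.0]]
ft_force: [0.7, -0.1, 0.1]
opening: 0.0851
grasp_force: 0.0
```

move_arm(translation=[[0,-0.045,0],[0,-0.09,0],[0,-0.135,0],[0,-0.18,0],[0,-0.225,0]], angular=[[0,0,0],[0,0,0],[0,0,0],[0,0,0],[0,0,0]])

```text
time: 57.75
position: [0.5747, -0.4684, 0.3547]
tool_rot: [[-0.983, -0.185, 0.0], [-0.185, 0.983, -0.0], [0.0, -0.0, -1.0]]
ft_force: [0.6, -0.4, 1.5]
opening: 0.0853
grasp_force: 0.0
```

```bash
python3 - <<'E'
from h import *
c,im,hsv=img("scene"); np.savez("s11.npz",im=im,**c)
c2,t,_=img("top"); np.savez("t11.npz",im=t,**c2); w=np.load("w10.npz")["im"]
R=lambda a,s:cv2.resize(a,None,fx=s,fy=s,interpolation=cv2.INTER_CUBIC)
A=R(im[185:355,240:425],2.16)[:,:400]; B=R(t[150:330,230:410],2.2)[:,:396]
C=np.zeros((600,800,3),np.uint8); C[:A.shape[0],:A.shape[1]]=A; C[:B.shape[0],402:402+B.shape[1]]=B
W=w[60:320,180:560]; W=R(W,.76); C[400:400+W.shape[0],:W.shape[1]]=W[:200]; T=R(t,.41); C[400:400+T.shape[0],402:402+T.shape[1]]=T[:200]
cv2.imwrite("pics/final.png",C[:,:,::-1]); print(A.shape,B.shape,W.shape,T.shape, sensors.read_state()["time"])
E
```

```text
(367, 400, 3) (396, 396, 3) (198, 289, 3) (197, 262, 3) 57.85
```

View pics/final.png

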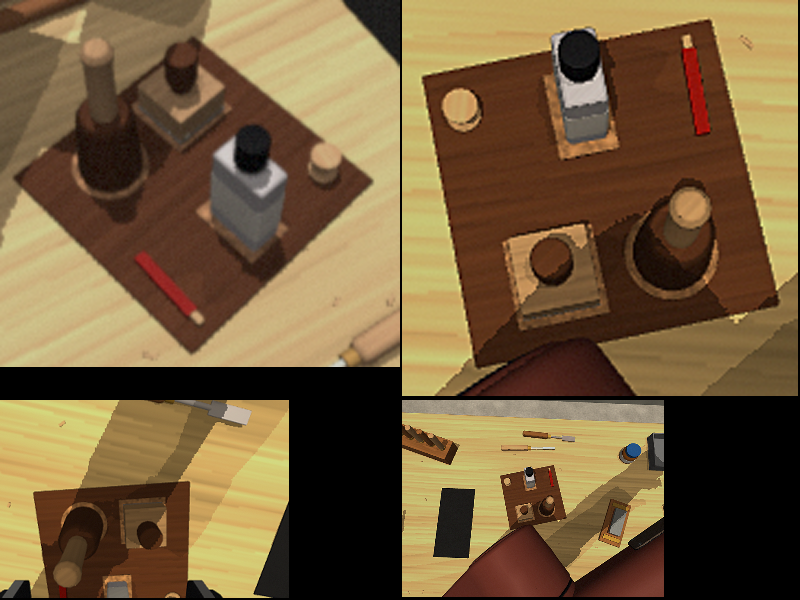

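Everything stands upright on its own mat: mallet (691,207), block (553,260), tin (580,55) in the top panel. The stone is still in the holder (lower right panel), and the cork bottle stop and red pencil are untouched. I'll check the centring numerically.

```bash
python3 - <<'E'
from h import *
def load(f):
    d=np.load(f); return {k:d[k] for k in ("fx","fy","cx","cy","world_from_camera")},d["im"]
t=np.radians(14.2); ux=np.array([np.cos(t),np.sin(t),0]); uy=np.array([-ux[1],ux[0],0])
def prof(f,o,u,lo,hi,off,step=1.0):
    c,im=load(f); hsv=cv2.cvtColor(im,cv2.COLOR_RGB2HSV).astype(np.float32)
    d=np.arange(lo,hi,step); L=[]
    for k in off:
        p=proj(c,np.array([o+u*x/1e3+k/1e3 for x in d])).astype(np.float32)
        L.append(cv2.remap(hsv,p[:,:1],p[:,1:],cv2.INTER_LINEAR)[:,0])
    return d,np.mean(L,0)
def show(n,r):
    d,p=r; print(n,[(int(a),int(s),int(v)) for a,(h,s,v) in zip(d,p)])
T=np.array([.653,.0202,.008]); B=np.array([.513,.0336,.008]); M=np.array([.537,-.0593,.008])
oy=[uy*k for k in (-6,-3,0,3,6)]; ox=[ux*k for k in (-6,-3,0,3,6)]
show("tin +x scene",prof("s11.npz",T,ux,22,44,oy))
show("tin -x top",prof("t11.npz",T,-ux,22,44,oy))
show("block -x top",prof("t11.npz",B,-ux,26,44,oy)); 
show("mallet -x top",prof("t11.npz",M,-ux,26,44,oy[1:4])); show("mallet -y top",prof("t11.npz",M,-uy,26,44,ox[1:4])); show("mallet +y top",prof("t11.npz",M,uy,26,44,ox[1:4])); show("mallet +x scene",prof("s11.npz",M,ux,26,44,oy[1:4]))
c,_=load("w10.npz"); print(cast(c,(268,286),.198).round(4)); c,_=load("t11.npz"); print(cast(c,(361.1,243.8),.198).round(4))
E
```

```text
tin +x scene [(22, 29, 95), (23, 28, 94), (24, 27, 93), (25, 26, 91), (26, 25, 89), (27, 23, 86), (28, 20, 82), (29, 18, 79), (30, 18, 77), (31, 22, 77), (32, 40, 78), (33, 66, 79), (34, 98, 80), (35, 112, 79), (36, 121, 78), (37, 126, 75), (38, 129, 70), (39, 135, 63), (40, 142, 56), (41, 145, 54), (42, 148, 53), (43, 150, 52)]
tin -x top [(22, 18, 82), (23, 10, 78), (24, 14, 80), (25, 53, 98), (26, 117, 142), (27, 158, 177), (28, 159, 175), (29, 156, 167), (30, 155, 164), (31, 154, 165), (32, 154, 168), (33, 154, 171), (34, 154, 172), (35, 153, 159), (36, 159, 117), (37, 177, 78), (38, 190, 73), (39, 188, 83), (40, 185, 87), (41, 186, 88), (42, 184, 88), (43, 182, 89)]
block -x top [(26, 142, 61), (27, 133, 64), (28, 109, 64), (29, 105, 76), (30, 139, 104), (31, 155, 119), (32, 157, 119), (33, 156, 116), (34, 155, 114), (35, 154, 111), (36, 161, 93), (37, 178, 66), (38, 187, 53), (39, 187, 54), (40, 185, 55), (41, 182, 56), (42, 182, 56), (43, 187, 54)]
mallet -x top [(26, 174, 26), (27, 188, 25), (28, 212, 23), (29, 216, 32), (30, 186, 66), (31, 157, 97), (32, 155, 104), (33, 156,
[... 373 characters left out ...]
, 166, 118), (40, 179, 94), (41, 183, 85), (42, 182, 86), (43, 185, 87)]
mallet +y top [(26, 193, 26), (27, 186, 24), (28, 188, 21), (29, 195, 24), (30, 176, 56), (31, 163, 87), (32, 159, 94), (33, 156, 91), (34, 154, 89), (35, 154, 89), (36, 161, 82), (37, 175, 68), (38, 184, 58), (39, 183, 55), (40, 187, 54), (41, 193, 54), (42, 187, 54), (43, 181, 54)]
mallet +x scene [(26, 144, 33), (27, 147, 32), (28, 151, 32), (29, 156, 33), (30, 164, 36), (31, 158, 44), (32, 145, 56), (33, 133, 71), (34, 127, 86), (35, 124, 95), (36, 125, 98), (37, 124, 95), (38, 124, 88), (39, 126, 80), (40, 131, 70), (41, 135, 62), (42, 138, 56), (43, 141, 52)]
[[ 0.5316 -0.0596  0.198 ]]
[[ 0.5375 -0.0606  0.198 ]]
```

```bash
python3 -c "
from rig import job; print(job.job_done())"
```

```text
the job is handed in; nothing more can be done
None
```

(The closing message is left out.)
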